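# Refit the marble plate in the praline case and shut the hood

### The job

The wiped marble plate is lying on the serving shelf of the praline case. Slide it back into its bed, leading end under the steel lip and the shelf-side end pressed gently down past the sprung stops so that it lies fully home and flush all round, then close the clear hood over it without slamming. Do not let the plate fall off the case, and leave the tongs, the bowl and the jar where they are.

Things in the scene. Friction and masses are not known exactly. Their poses are not given: they have to be found in the camera images.
- case: praline display case, fixed wooden base 170 mm (x) x 365 mm (y) x 40 mm high, origin at the centre of its underside. Its level top (deck) is 40 mm up. The +y half (y -1.5 to 182.5 mm) is the plain serving shelf; the -y half holds the plate's bed. The hood stands open over the bed half, hinged along the far (+x) edge
- bed (a point): centre of the floor of the bed, with the case's directions: a square-edged recess 12 mm deep, 123 mm in x, 153 mm in y, its floor 28 mm above the case's underside, its centre at case y -78 mm. The shelf ends at the bed's +y edge. The seated plate's origin lies here, up to 1.5 mm off in x and 1.5 mm towards -y
- lip (a point): middle of the free edge of the steel lip at the bed's -y end, at its underside: the lip (100 mm in x, 3 mm thick) overhangs the last 8 mm of the bed, its underside 14.5 mm above the bed's floor, 2.5 mm above the deck; the plate can only go under it from the bed, that end lowered first
- stops (a point): midway between two sprung, freely rolling steel balls in the bed's shelf-side (+y) wall, 35 mm either side in x, radius 4 mm, centred 3 mm above the bed's floor and standing 4.5 mm out of the wall. They give way in +y (3.5 N each, 1 N more per mm). The plate's end hangs about 6 mm high on them until pressed down there with about 5 to 15 N
- plate: flat rectangular marble plate 120 mm (x) x 150 mm (y) x 12 mm thick, about 0.6 kg, loose on the shelf, too wide for the gripper; origin at the centre of its underside; a half turn makes no difference. Marble chips: it must not be forced (50 N) in the bed
- cover (a joint): angle of the clear hood on its hinge in rad: 0 closed, down on the deck; 1.45 to 1.62 at the start, standing open (limit 1.7). The axis runs along the case's y at its far (+x) edge; the hood's front swings up and towards +x as it opens. The hinge is stiff (0.42 N m): the hood stays where it is left
- cover_hinge (a point): on the hood's hinge axis, mid width, at deck height (case x 75 mm, y -85 mm, z 40 mm). The hood is a clear box with steel edging, open below, 150 mm long from the hinge, 182 mm wide (case y -176 to 6 mm), 45 mm high, walls 4 mm, 0.35 kg
- cover_bar (a point): middle of the hood's round steel handle bar, 90 mm long along y, 35 mm off the front wall: 185 mm from the hinge along the hood, 25 mm above its lower edge. With the hood open the bar is on top and the gap between bar and wall is open along x: fingers can go down behind the bar (+x side) from above and draw it over
- cover_front (a point): middle of the hood's top front edge: 150 mm from the hinge along the hood, 45 mm above its lower edge; the flat roof runs from here back to the hinge end. Open, the hood stands over the case's far edge (case x from about 60 mm outward, bar up to 235 mm high), its hollow side towards the robot: keep the plate's corner and the gripper off it while sliding the plate
- tongs: steel serving tongs, 200 mm long, lying in front of the case; bystander
- bowl: white bowl of sweets, 104 mm across, 45 mm high, beside the bed end of the case; bystander
- jar: amber glass jar, 84 mm across, 140 mm high, beside the shelf end of the case; bystander
Not all that is in view belongs to the job. Of the things like the plate, leave any that is turquoise; of the rest the smaller one is meant.

How it is judged:
On the way, in this order (a step that is already met when the one before it is completed fails the run):
1. the plate lies home in the bed, flat and flush, with the hood still open (horizontal distance between plate and bed below 0.006 m and z of plate in the frame of bed below 0.002 m and angle between the z axis of plate and the z axis of case, either way round below 0.015 rad and angle between the x axis of plate and the x axis of case, either way round below 0.05 rad and value of joint cover above 0.5 rad), for 0.2 s.
2. the hood is closed (value of joint cover below 0.04 rad), for 0.2 s.
At the end, for the whole second after the job is handed in: The plate lies at rest in the bed: centre within 6 mm of the bed's, underside within 2 mm of its floor, level with the case within 0.015 rad and square with it within 0.05 rad; the hood is closed to within 0.04 rad (horizontal distance between plate and bed below 0.006 m and z of plate in the frame of bed below 0.002 m and angle between the z axis of plate and the z axis of case, either way round below 0.015 rad and angle between the x axis of plate and the x axis of case, either way round below 0.05 rad and linear speed of plate below 0.01 m/s and value of joint cover below 0.04 rad); the robot touches nothing.
It fails at once if the plate falls off the case (height (world z) of plate below 0.015 m).
It fails at once if the plate is forced: the fingers press on it with more than 50 N while it lies in the bed (contact force between the fingers and plate above 50 N and horizontal distance between plate and bed below 0.012 m and z of plate in the frame of bed below 0.009 m).
It fails at once if the hood is slammed (faster than 3 rad/s) (velocity of joint cover below -3 rad/s).
It fails at once if the tongs, the bowl or the jar is moved more than 30 mm (distance of any of tongs, bowl, jar from where it was at the start of the episode above 0.03 m).
It also fails if it takes over 72 s, if anything falls off the work surface, if the arm or the gripper's body presses on something with over 40 N, if the wrist force passes 120 N, or if a joint passes its speed limit or range.

### The arm

A 7-joint arm with a two-finger parallel gripper is mounted at the origin on the work surface. World frame = base frame: x ahead of the robot, y to its left, z up, the work surface at z = 0. Lengths are in m, angles in rad, forces in N, time in s.
With the tool pointing down it reaches from about 0.4 to 0.85 m from the base axis. Payload 4.5 kg.
Tool frame: the origin (TCP) lies midway between the tips of the shut fingers; the grasp point (between the pads) lies 19 mm behind it; z points along the fingers, y is the line along which they close (so a half turn about z gives the same grasp; the last joint's range is limited). The gripper opens to 85 mm and grips with 20 to 120 N. Pads are 22 mm wide; open, the fingers measure 114 mm over their backs; the gripper's body (76 mm by 85 mm) begins 54 mm behind the grasp point. The pads swing forward as they close: fully open they stand 13 mm farther back than shut.
Start: joints at [1.326, 0.689, -0.195, 1.565, 0.157, 0.902, -0.215], TCP at [0.172, -0.601, 0.231] pointing down, gripper open.
Joint ranges: [-3.01, 3.01], [-0.46, 2.08], [-1.47, 1.51], [0.13, 2.56], [-1, 4.14], [0.04, 2.09], [-2.66, 2.66]. Speed limits (rad/s): [2.57, 2.57, 3.14, 3.14, 3.14, 3.14, 3.14].

### API

Orientations are given as a rotation vector (axis times angle).
In Python, from bench import monitor, optics, workorder, nets gives the robot as it stands.
- The arm moves only by the tool move_arm, never from a script. Its argument "plan" is a list of rows, each an object with "slide": the shift along the world's x, y, z each as a share of 0.15 m, from -1 to 1, a list of three; "dr": the turn, a rotation vector about the world's x, y, z each as a share of 360 degrees, from -1 to 1, a list of three; "fingers": the closure, from -1 (fully open) to 1 (shut). In form: [{"slide": [x, y, z], "dr": [rx, ry, rz], "fingers": fingers}, ...]. A call has 1 to 12 rows; each row is the pose to reach, as a shift and turn from the pose commanded when the call began, turning the shorter way round; what a row does not reach only later rows make up. A row lasts 1/10 s, in which the tool goes at most 50 mm and 8.59 degrees, less where a joint would pass 70% of its speed; a pose out of reach is approached as far as the arm can. A call with a number of a shift or a turn outside -1 to 1 is refused whole. A call with a gripper value outside its range is refused whole. The fingers move at their own pace and stop on an object; "newtons" is the grip in N (left out, the last holds). Time passes only in rows, so rows that repeat a pose let the fingers close. It gives the time, the measured TCP pose, the force, the opening and the grip force at its end, in the units of the state.
- monitor.state(): the state, without advancing time (a new reading comes with each control period).
- optics.camera(name): name is "side" or "top" or "wrist"; returns a dict with "frame" (480x640x3 uint8, red, green, blue), "intrinsics" (3x3 intrinsics, pixels), "xyz" and "rotation" of the camera in the world; the wrist camera has in their place "mount" (4x4, takes a point from camera to tool coordinates, whose origin is the TCP and whose axes are the flange's). Camera axes: x right, y up, looking along -z (the intrinsics and any distortion apply to the point x, -y, -z); pixel columns grow to the right and rows downward; lengths in m; the calibration is good to about 2 mm. A picture is of the moment at which its call begins: read the wrist's pose just before it. There is no depth.
- workorder.job_done(): hands the job in; it is judged then, once.
Trained networks look in the newest picture that a camera, given by its name, has taken for a name from the list of things; names that differ only in an ending like _2 or _b are one class to them, and where a whole thing is asked for, a point or a joint stands for the part that bears it (a point fixed in the world has none). Each returns a list of dicts, best first, with "score" (0 to 1); they miss things now and then, are a little off and sometimes report something else, mostly with a low value. They report only what shows in the picture. A call takes as long as a camera call. They do not tell look-alikes from the thing itself.
- nets.regions_of(label, camera): "region" (480x640 bool, what is visible of it) and "bbox" ([left, top, width, height] in pixels, round what is visible of it).
- nets.tip_of(label, camera): "pixel" ([column, row] in pixels: a listed point, or the origin of a listed thing).
The state is a dict: "time_s": time; "joint_positions": joint angles; "joint_vel": joint speeds; "joint_torque": joint torques, N m; "eef_pos": TCP position; "tool_rot": TCP orientation; "wrist_force": force on the tool from outside, world axes, zero at the start; "wrist_torque": the same for the moment, N m; "opening": opening from 0.0 (shut) to 1.0 (fully open); "grip_force": force on a finger pad.
Only numpy, scipy, OpenCV 4.12 (cv2) and the standard library are available. Lean on these libraries where they do the work, as an engineer would, in place of code of your own. Each camera call takes 0.05 s, during which the arm holds its last target. There are 200 camera calls.

## Working session

There is one attempt and no reset: what is moved stays moved. The work goes in short steps, Python scripts to look and compute and a tool call to move; the robot and the scene stay as the last step left them, time stands still between calls to the robot, and variables do not carry over. Pictures are saved under pics/ and viewed, at most 10 in all, crops included, and the job is handed in when it is done.

Besides the shell and the picture viewer there is one more tool, called after ">>>" by a JSON object that holds its "fn" and its "kwargs". move_arm: Moves the arm, as the interface text tells. Its arguments: {"type":"object","properties":{"plan":{"type":"array","items":{"type":"object","properties":{"slide":{"type":"array","items":{"type":"number"}},"dr":{"type":"array","items":{"type":"number"}},"fingers":{"type":"number"}}}},"newtons":{"type":"number"}},"required":["plan"]}

```bash
mkdir -p pics; ls; cat > h.py <<'E'
import numpy as np, cv2
from scipy.spatial.transform import Rotation as R
from bench import monitor, optics, workorder, nets
def cam(n):
    s=monitor.state(); c=optics.camera(n)
    if 'mount' in c:
        T=np.eye(4); T[:3,:3]=R.from_rotvec(s['tool_rot']).as_matrix(); T[:3,3]=s['eef_pos']
        M=T@np.array(c['mount']); c['xyz']=M[:3,3]; c['rotation']=M[:3,:3]
    c['P']=np.array(c['xyz']).ravel(); c['R']=np.array(c['rotation'])
    if c['R'].shape!=(3,3): c['R']=R.from_rotvec(c['R'].ravel()).as_matrix()
    c['K']=np.array(c['intrinsics']); return c
def ray(c,p):
    d=np.linalg.inv(c['K'])@np.array([p[0],p[1],1.]); d=c['R']@(d*[1,-1,-1]); return c['P'],d/np.linalg.norm(d)
def atz(c,p,z):
    o,d=ray(c,p); return o+d*(z-o[2])/d[2]
def proj(c,X):
    q=(c['R'].T@(np.array(X)-c['P']))*[1,-1,-1]; u=c['K']@q; return u[:2]/u[2]
def tri(*cp):
    A=np.zeros((3,3));b=np.zeros(3)
    for c,p in cp:
        o,d=ray(c,p);M=np.eye(3)-np.outer(d,d);A+=M;b+=M@o
    return np.linalg.solve(A,b)
def save(c,n): cv2.imwrite('pics/'+n,c['frame'][:,:,::-1])
E
python3 - <<'E'
from h import *
np.set_printoptions(precision=4,suppress=True)
s=monitor.state(); print({k:np.round(v,3) for k,v in s.items()})
cs={}
for n in('side','top'):
    c=cs[n]=cam(n); save(c,n+'0.png'); print(n,c['P'],c['R'].tolist(),c['K'].tolist(),c.keys())
    for l in('plate','bed','lip','stops','cover_hinge','cover_bar','cover_front','case','tongs','bowl','jar'):
        print(n,l,[(np.round(t['pixel']),round(t['score'],2)) for t in nets.tip_of(l,n)[:4]])
    print([(r['bbox'],round(r['score'],2),r['region'].sum()) for r in nets.regions_of('plate',n)])
E
```

```text
pics
{'time_s': np.float64(0.0), 'joint_positions': array([ 1.326,  0.69 , -0.195,  1.566,  0.157,  0.903, -0.215]), 'joint_vel': array([ 0.   , -0.001,  0.001,  0.   , -0.   ,  0.   ,  0.001]), 'joint_torque': array([  0.   , -53.96 ,  -1.266, -15.855,   0.009,   0.009,   0.   ]), 'eef_pos': array([ 0.172, -0.6  ,  0.23 ]), 'tool_rot': array([-3.109, -0.436,  0.001]), 'wrist_force': array([ 0.545, -0.324,  0.381]), 'wrist_torque': array([-0.001, -0.029,  0.059]), 'grip_force': np.float64(0.0), 'opening': np.float64(0.998)}
side [-0.0997  0.6366  0.8406] [[-0.7017168226730505, 0.4883447397700386, -0.5187609429366975], [-0.7124231182014069, -0.47396987671554747, 0.5174996199210511], [0.006841157052891955, 0.7327154775935756, 0.6805007181957972]] [[517.2611143334291, 0.0, 324.8433473774796], [0.0, 517.2611143334291, 228.44544749407237], [0.0, 0.0, 1.0]] dict_keys(['frame', 'intrinsics', 'xyz', 'rotation', 'P', 'R', 'K'])
side plate [(array([339., 374.]), 0.75), (array([191., 346.]), 0.61), (array([265., 245.]), 0.58)]
side bed [(array([330., 219.]), 0.79)]
side lip [(array([356., 207.]
[... 992 characters left out ...]
9., 243.]), 0.67), (array([248., 346.]), 0.6)]
top bed [(array([357., 216.]), 0.85), (array([361., 191.]), 0.23)]
top lip [(array([383., 227.]), 0.77)]
top stops [(array([322., 216.]), 0.55)]
top cover_hinge [(array([322., 217.]), 0.72), (array([362., 192.]), 0.67)]
top cover_bar [(array([374., 162.]), 0.84), (array([185., 177.]), 0.71)]
top cover_front []
top case [(array([325., 217.]), 0.62)]
top tongs [(array([288., 257.]), 0.84)]
top bowl [(array([442., 249.]), 0.87)]
top jar [(array([185., 178.]), 0.59), (array([375., 162.]), 0.48)]
[([201.8, 308.5, 88.8, 75.1], 0.87, np.int64(5905)), ([146.2, 213.1, 72.1, 63.3], 0.59, np.int64(3113)), ([251.0, 178.6, 72.6, 54.0], 0.58, np.int64(2994))]
```

View pics/side0.png

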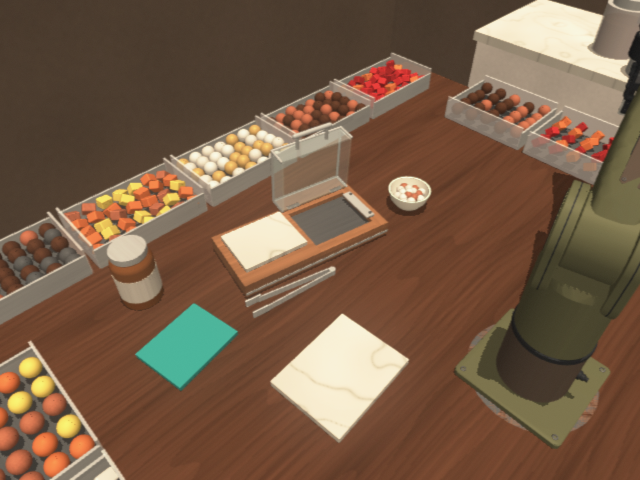

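View pics/top0.png

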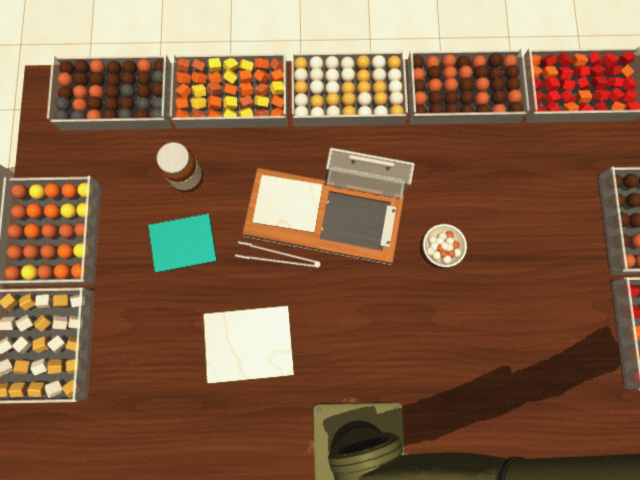

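Side view: three look-alikes: small marble on the case shelf (265,243), big cream slab on the table (339,375), turquoise mat (190,346). In the top view they sit at (287,204), (248,346) and (181,243). Leaving out the turquoise one, the smaller of the two marble plates is the one on the shelf; I'll confirm this in a crop and get a rough pose.

```bash
python3 - <<'E'
from h import *
np.set_printoptions(precision=4,suppress=True)
t=cam('top'); s=cam('side')
cv2.imwrite('pics/crop_top.png',cv2.resize(t['frame'][130:280,225:425,::-1],(800,600),interpolation=cv2.INTER_CUBIC))
T={l:max(nets.tip_of(l,'top'),key=lambda q:q['score'])['pixel'] for l in('bed','lip','stops','case')}
S={l:max(nets.tip_of(l,'side'),key=lambda q:q['score'])['pixel'] for l in T}
for l in T: print(l,tri((t,T[l]),(s,S[l])), atz(t,T[l],.03)[:2],atz(s,S[l],.03)[:2])
for n,c in(('top',t),('side',s)):
  for r in nets.regions_of('plate',n):
    (x,y),wh,a=cv2.minAreaRect(np.argwhere(r['region'])[:,::-1].astype(np.float32)); b=cv2.boxPoints(((x,y),wh,a))
    print(n,r['bbox'],[atz(c,p,.052)[:2].round(3).tolist() for p in b])
for l in('jar','bowl','tongs'):
  print(l,[atz(t,q['pixel'],0.0)[:2] for q in nets.tip_of(l,'top')[:2]],[atz(s,q['pixel'],0.0)[:2] for q in nets.tip_of(l,'side')[:2]])
print(tri((t,(374,161)),(s,(314,130))))
E
```

```text
Traceback (most recent call last):
ValueError: max() iterable argument is empty
```

View pics/crop_top.png

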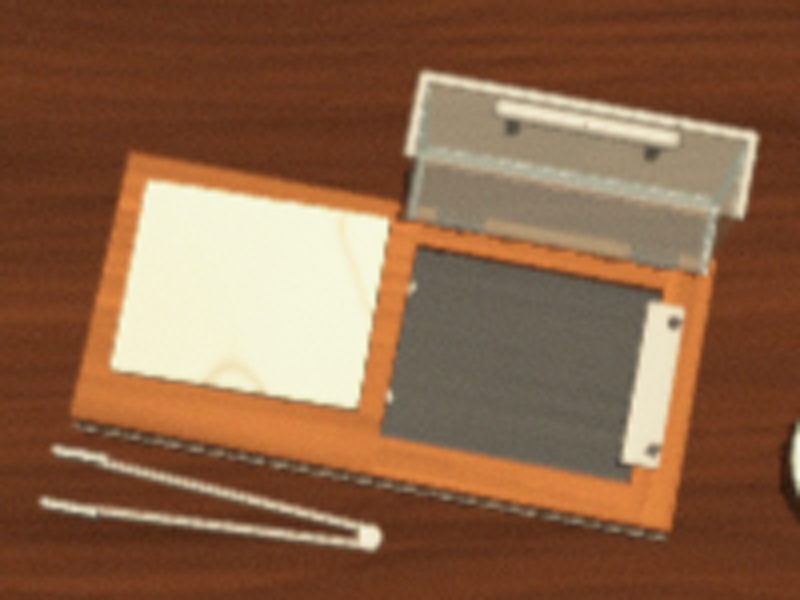

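The crop confirms it: a small cream marble plate on the case's shelf half, crop corners (147,181),(388,215),(359,409),(111,371). The bed is empty, with the lip at right.

```bash
cat >> h.py <<'E'
from scipy.optimize import least_squares
def fit(obs,x0,free_z=False):
    # obs: list of (cam, pixel, local xyz); returns x,y,yaw(,z)
    def f(v):
        r=[]
        for c,p,l in obs:
            ca,sa=np.cos(v[2]),np.sin(v[2])
            X=[v[0]+ca*l[0]-sa*l[1],v[1]+sa*l[0]+ca*l[1],l[2]+(v[3] if free_z else 0)]
            r+=list(proj(c,X)-p)
        return np.array(r)
    q=least_squares(f,list(x0)+([0] if free_z else [])); return q.x,f(q.x).reshape(-1,2)
E
python3 - <<'E'
from h import *
np.set_printoptions(precision=4,suppress=True)
t=cam('top')
C=lambda x,y:np.array([225+(x+.5)/4-.5,130+(y+.5)/4-.5])
case=[(t,C(130,155),(.085,.1825,.04)),(t,C(72,417),(-.085,.1825,.04)),(t,C(668,530),(-.085,-.1825,.04)),(t,C(715,265),(.085,-.1825,.04))]
for z in(0,1): print(*fit(case,(.55,0,0),z))
pl=[(t,C(147,181),(.06,.075,.052)),(t,C(388,215),(.06,-.075,.052)),(t,C(359,409),(-.06,-.075,.052)),(t,C(111,371),(-.06,.075,.052))]
for z in(0,1): print(*fit(pl,(.55,0,0),z))
for l in('jar','bowl','tongs'):
  print(l,[atz(t,q['pixel'],0.0)[:2] for q in nets.tip_of(l,'top')[:2]])
E
```

```text
[ 0.5453  0.068  -0.2101] [[-0.0063 -0.4478]
 [-0.5994  0.2724]
 [ 0.4359  0.6961]
 [ 0.1693 -0.6095]]
[ 0.5473  0.0679 -0.21   -0.0079] [[ 0.389  -0.1451]
 [-0.0997  0.1811]
 [ 0.0215  0.4222]
 [-0.3062 -0.4731]]
[ 0.5726  0.1542 -0.1689] [[-0.4121 -0.0025]
 [ 0.3466  0.4238]
 [ 0.0776 -0.3428]
 [-0.0144 -0.0735]]
[ 0.573   0.1543 -0.1689 -0.0013] [[-0.3869  0.0256]
 [ 0.3134  0.4431]
 [ 0.0513 -0.3696]
 [ 0.0198 -0.091 ]]
jar [array([0.6609, 0.414 ])]
bowl [array([ 0.4636, -0.2194]), array([0.5548, 0.069 ])]
tongs [array([0.4559, 0.1487]), array([0.5453, 0.0692])]
```

>>> {"fn": "move_arm", "kwargs": {"plan": [{"slide": [0.1,0.25,0.2],"dr": [0,0,0.01],"fingers": -1},{"slide": [0.25,0.55,0.4],"dr": [0,0,0.02],"fingers": -1},{"slide": [0.4,0.85,0.5],"dr": [0,0,0.035],"fingers": -1},{"slide": [0.43,0.91,0.5],"dr": [0,0,0.035],"fingers": -1}]}}

```text
time_s: 2.2
eef_pos: [0.2398, -0.4611, 0.3086]
tool_rot: [3.04, 0.786, 0.005]
wrist_force: [0.1, -0.2, -0.2]
opening: 0.998
grip_force: 0.0
```

>>> {"fn": "move_arm", "kwargs": {"plan": [{"slide": [0.15,0.3,0.1],"dr": [0,0,0.01],"fingers": -1},{"slide": [0.3,0.6,0.1],"dr": [0,0,0.02],"fingers": -1},{"slide": [0.43,0.9,0.1],"dr": [0,0,0.035],"fingers": -1},{"slide": [0.43,0.91,0.1],"dr": [0,0,0.035],"fingers": -1}]}}

```text
time_s: 2.6
eef_pos: [0.3041, -0.3218, 0.3221]
tool_rot: [-2.933, -1.123, -0.004]
wrist_force: [1.1, -0.5, -0.2]
opening: 0.999
grip_force: 0.0
```

>>> {"fn": "move_arm", "kwargs": {"plan": [{"slide": [0.15,0.3,0.1],"dr": [0,0,0.01],"fingers": -1},{"slide": [0.3,0.6,0.1],"dr": [0,0,0.02],"fingers": -1},{"slide": [0.43,0.9,0.1],"dr": [0,0,0.035],"fingers": -1},{"slide": [0.43,0.91,0.1],"dr": [0,0,0.035],"fingers": -1}]}}

```text
time_s: 3.0
eef_pos: [0.3684, -0.1857, 0.3372]
tool_rot: [-2.793, -1.438, -0.006]
wrist_force: [0.1, -0.8, -0.7]
opening: 1.0
grip_force: 0.0
```

>>> {"fn": "move_arm", "kwargs": {"plan": [{"slide": [0.15,0.3,0.1],"dr": [0,0,0.01],"fingers": -1},{"slide": [0.3,0.6,0.1],"dr": [0,0,0.02],"fingers": -1},{"slide": [0.4,0.9,0.1],"dr": [0,0,0.035],"fingers": -1},{"slide": [0.4,0.91,0.1],"dr": [0,0,0.035],"fingers": -1}]}}

```text
time_s: 3.4
eef_pos: [0.4279, -0.0483, 0.3522]
tool_rot: [-2.618, -1.735, -0.009]
wrist_force: [0.0, -0.5, 0.6]
opening: 0.998
grip_force: 0.0
```

>>> {"fn": "move_arm", "kwargs": {"plan": [{"slide": [0.15,0.3,0.0],"dr": [0,0,0.01],"fingers": -1},{"slide": [0.3,0.6,0.0],"dr": [0,0,0.02],"fingers": -1},{"slide": [0.4,0.9,0],"dr": [0,0,0.032],"fingers": -1},{"slide": [0.4,0.91,0],"dr": [0,0,0.032],"fingers": -1},{"slide": [0.4,0.91,0],"dr": [0,0,0.032],"fingers": -1}]}}

```text
time_s: 3.9
eef_pos: [0.4856, 0.0817, 0.351]
tool_rot: [-2.442, -1.976, 0.001]
wrist_force: [-0.5, -0.6, -0.8]
opening: 0.996
grip_force: 0.0
```

```bash
python3 - <<'E'
from h import *
np.set_printoptions(precision=4,suppress=True)
s=monitor.state(); print(s['joint_positions'],s['eef_pos'],s['tool_rot'],s['wrist_force'])
c=cam('wrist'); save(c,'w1.png'); print(np.array(c['mount']),c['P'],c['K'])
E
```

```text
[ 0.1755  0.4216 -0.6535  1.7623  0.2897  1.0566 -0.7905] [0.4856 0.0817 0.351 ] [-2.4422 -1.9758  0.0013] [-0.4688 -0.5828 -0.7829]
[[-0.0004  0.9591  0.2831  0.0707]
 [ 1.      0.0002  0.0006 -0.0003]
 [ 0.0005  0.2831 -0.9591 -0.1418]
 [ 0.      0.      0.      1.    ]] [0.5001 0.151  0.4927] [[332.6437   0.     326.3355]
 [  0.     332.6437 239.1081]
 [  0.       0.       1.    ]]
```

View pics/w1.png

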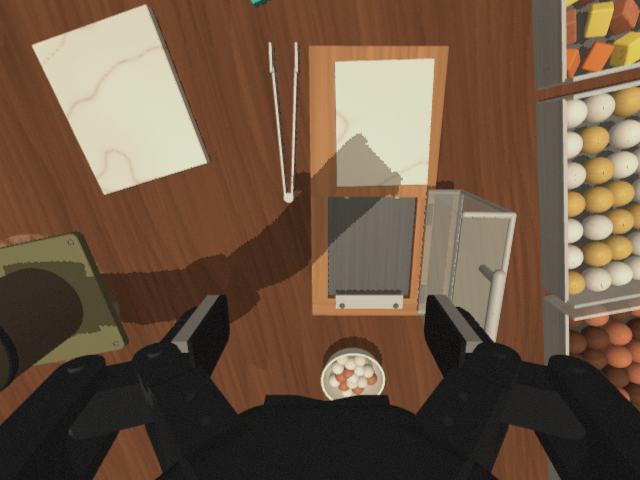

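Wrist view 1: plate corners about (335,60),(434,59),(430,186),(337,187). The bed rim's top is at row 197, from column 328 to 417; the lip is at (370,301) and the open hood on the right. Now I'll refine these corners.

```bash
cat >> h.py <<'E'
def sub(c,pts,w=4):
    g=cv2.cvtColor(c['frame'],cv2.COLOR_RGB2GRAY)
    p=np.array(pts,np.float32).reshape(-1,1,2).copy()
    return cv2.cornerSubPix(g,p,(w,w),(-1,-1),(3,50,.01)).reshape(-1,2)
PL=[(-.06,.075,.052),(.06,.075,.052),(.06,-.075,.052),(-.06,-.075,.052)]
def rel(case,pl):
    d=np.array(pl[:2])-case[:2]; a=case[2]; return np.r_[np.cos(a)*d[0]+np.sin(a)*d[1],-np.sin(a)*d[0]+np.cos(a)*d[1],pl[2]-a]
E
python3 - <<'E'
from h import *
np.set_printoptions(precision=4,suppress=True)
c=cam('wrist')
g=[(309,46),(448,46),(312,315),(329,197),(416,197)]
l=[(-.085,.1825,.04),(.085,.1825,.04),(-.085,-.1825,.04),(-.0615,-.0015,.04),(.0615,-.0015,.04)]
q=sub(c,g); print(q)
ca,r=fit([(c,a,b) for a,b in zip(q,l)],(.545,.068,-.21)); print(ca,r)
g=[(335,60),(434,59),(430,186),(337,187)]; q=sub(c,g); print(q)
p,r=fit([(c,a,b) for a,b in zip(q,PL)],(.57,.154,-.17)); print(p,r); print('rel',rel(ca,p))
for n in ('lip','stops','bed','cover_bar','cover_front','cover_hinge'): print(n,[(t['pixel'],t['score']) for t in nets.tip_of(n,'wrist')[:2]])
E
```

```text
[[307.9002  43.6635]
 [448.1527  43.0813]
 [312.4006 313.5349]
 [327.3741 195.4214]
 [416.8232 194.7309]]
[ 0.5462  0.0677 -0.2103] [[-0.3986 -0.0913]
 [ 0.15   -0.0535]
 [-0.2766  0.301 ]
 [-0.0712 -0.2043]
 [ 0.5997  0.2213]]
[[334.1041  59.3717]
 [433.7549  55.9115]
 [426.6347 182.3545]
 [336.5088 184.5518]]
[ 0.5727  0.154  -0.1851] [[-0.7184 -0.585 ]
 [ 0.7419 -0.3495]
 [ 0.5471  0.4341]
 [-0.5777  0.8265]]
rel [0.008  0.0899 0.0253]
lip [([369.4, 291.8], 0.89)]
stops [([370.8, 192.6], 0.78)]
bed [([369.6, 245.2], 0.9)]
cover_bar [([492.0, 319.3], 0.81)]
cover_front [([501.6, 302.8], 0.98), ([369.7, 190.4], 0.44)]
cover_hinge [([423.1, 255.0], 0.89)]
```

>>> {"fn": "move_arm", "kwargs": {"plan": [{"slide": [0.2,0.2,-0.2],"dr": [0,0,0],"fingers": -1},{"slide": [0.4,0.4,-0.5],"dr": [0,0,0],"fingers": -1},{"slide": [0.602,0.58,-0.8],"dr": [0,0,0],"fingers": -1},{"slide": [0.602,0.58,-1],"dr": [0,0,0],"fingers": -1},{"slide": [0.602,0.58,-1],"dr": [0,0,0],"fingers": -1}]}}

```text
time_s: 4.8
eef_pos: [0.5731, 0.1683, 0.1947]
tool_rot: [-2.438, -1.974, 0.016]
wrist_force: [-1.1, -0.6, -0.6]
opening: 1.004
grip_force: 0.0
```

>>> {"fn": "move_arm", "kwargs": {"plan": [{"slide": [0,0,-0.3],"dr": [0,0,0],"fingers": -1},{"slide": [0,0,-0.6],"dr": [0,0,0],"fingers": -1},{"slide": [0,0,-0.8],"dr": [0,0,0],"fingers": -1},{"slide": [0,0,-0.95],"dr": [0,0,0],"fingers": -1},{"slide": [0,0,-0.95],"dr": [0,0,0],"fingers": -1}]}}

```text
time_s: 5.3
eef_pos: [0.5747, 0.1669, 0.0579]
tool_rot: [2.444, 1.974, -0.006]
wrist_force: [-0.9, 0.6, -0.3]
opening: 1.004
grip_force: 0.0
```

>>> {"fn": "move_arm", "kwargs": {"plan": [{"slide": [0,0,-0.04],"dr": [0,0,0],"fingers": -1},{"slide": [0,0,-0.07],"dr": [0,0,0],"fingers": -1},{"slide": [0,0,-0.07],"dr": [0,0,0],"fingers": -1}]}}

```text
time_s: 5.6
eef_pos: [0.5764, 0.1686, 0.0493]
tool_rot: [2.443, 1.974, 0.002]
wrist_force: [0.1, 0.1, -0.8]
opening: 1.003
grip_force: 0.0
```

>>> {"fn": "move_arm", "kwargs": {"plan": [{"slide": [0,0,-0.03],"dr": [0,0,0],"fingers": -1},{"slide": [0,0,-0.05],"dr": [0,0,0],"fingers": -1},{"slide": [0,0,-0.05],"dr": [0,0,0],"fingers": -1}]}}

```text
time_s: 5.9
eef_pos: [0.5756, 0.1685, 0.0406]
tool_rot: [-2.443, -1.975, 0.001]
wrist_force: [-0.0, 0.4, 0.2]
opening: 0.997
grip_force: 0.0
```

>>> {"fn": "move_arm", "kwargs": {"plan": [{"slide": [0,0,-0.01],"dr": [0,0,0],"fingers": -1},{"slide": [0,0,-0.01],"dr": [0,0,0],"fingers": -1}]}}

```text
time_s: 6.1
eef_pos: [0.5758, 0.1686, 0.0392]
tool_rot: [-2.443, -1.975, 0.0]
wrist_force: [0.4, -0.6, 0.7]
opening: 1.002
grip_force: 0.0
```

>>> {"fn": "move_arm", "kwargs": {"plan": [{"slide": [0,0,-0.01],"dr": [0,0,0],"fingers": -1},{"slide": [0,0,-0.01],"dr": [0,0,0],"fingers": -1}]}}

```text
time_s: 6.3
eef_pos: [0.5759, 0.1687, 0.0389]
tool_rot: [2.443, 1.974, 0.0]
wrist_force: [-1.8, -1.3, 8.7]
opening: 0.999
grip_force: 4.4
```

>>> {"fn": "move_arm", "kwargs": {"plan": [{"slide": [0,0,-0.01],"dr": [0,0,0],"fingers": -1},{"slide": [0,0,-0.01],"dr": [0,0,0],"fingers": -1}]}}

```text
time_s: 6.5
eef_pos: [0.5759, 0.1687, 0.0389]
tool_rot: [2.442, 1.974, 0.001]
wrist_force: [-4.0, -3.0, 21.7]
opening: 1.0
grip_force: 10.2
```

>>> {"fn": "move_arm", "kwargs": {"plan": [{"slide": [-0.02,-0.04,0],"dr": [0,0,-0.001],"fingers": -1},{"slide": [-0.04,-0.08,0],"dr": [0,0,-0.002],"fingers": -1},{"slide": [-0.06,-0.12,0],"dr": [0,0,-0.003],"fingers": -1},{"slide": [-0.08,-0.145,0],"dr": [0,0,-0.005],"fingers": -1},{"slide": [-0.087,-0.152,0],"dr": [0,0,-0.005],"fingers": -1},{"slide": [-0.087,-0.152,0],"dr": [0,0,-0.005],"fingers": -1}]}}

```text
time_s: 7.1
eef_pos: [0.5672, 0.1508, 0.0392]
tool_rot: [-2.473, -1.936, -0.021]
wrist_force: [4.3, 4.9, 10.5]
opening: 0.996
grip_force: 5.5
```

```bash
python3 - <<'E'
from h import *
t=cam('top'); w=cam('wrist')
a=cv2.resize(t['frame'][150:270,235:415],(480,320),interpolation=3); b=cv2.resize(w['frame'],(427,320),interpolation=3)
cv2.imwrite('pics/m1.png',np.vstack([cv2.resize(w['frame'],(400,300)),cv2.resize(a,(400,300))])[:,:,::-1])
E
```

```text
(no output)
```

View pics/m1.png

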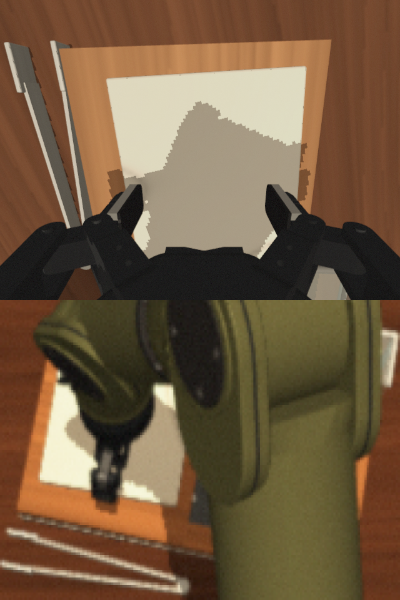

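Montage: in the wrist half (top) the plate's far corners are at about full-size px (171,128) and (490,106), and the deck's at (99,77) and (528,64). Now I'll measure the plate relative to the case.

```bash
cat >> h.py <<'E'
def wmeas(deck,pl,w=5):
    c=cam('wrist'); D=[(-.085,.1825,.04),(.085,.1825,.04)]
    q=sub(c,deck,w); ca,_=fit([(c,a,b) for a,b in zip(q,D)],(.546,.068,-.21))
    k=sub(c,pl,w); p,r=fit([(c,a,b) for a,b in zip(k,PL[:2])],(.57,.13,-.2))
    print('case',ca.round(4),'rel',rel(ca,p).round(4),'abs',rel(np.array([.5462,.0677,-.2103]),p).round(4),q.round(1).tolist(),k.round(1).tolist(),r.round(2).tolist()); return c
E
python3 - <<'E'
from h import *
wmeas([(99,77),(528,64)],[(171,128),(490,106)])
s=monitor.state(); print(s['eef_pos'],s['wrist_force'])
E
```

```text
case [ 0.5473  0.0675 -0.2118] rel [0.0069 0.0898 0.0273] abs [0.0082 0.0898 0.0258] [[99.0, 77.0], [529.7999877929688, 62.900001525878906]] [[169.89999389648438, 125.80000305175781], [488.70001220703125, 106.0]] [[-3.85, 0.69], [3.84, 0.28]]
[0.56725018 0.15082276 0.03916554] [ 4.85401195  4.28815364 10.92927053]
```

The plate did not follow: the fingertips slip on the marble. I'll push the edges instead, starting with closed fingers from the +x side.

>>> {"fn": "move_arm", "kwargs": {"plan": [{"slide": [0,0,0.2],"dr": [0,0,0],"fingers": -0.5},{"slide": [0.1,0,0.4],"dr": [0,0,0.005],"fingers": 1},{"slide": [0.4,-0.05,0.4],"dr": [0,0,0.005],"fingers": 1},{"slide": [0.66,-0.086,0.4],"dr": [0,0,0.005],"fingers": 1},{"slide": [0.66,-0.086,0.3],"dr": [0,0,0.005],"fingers": 1},{"slide": [0.66,-0.086,0.1],"dr": [0,0,0.005],"fingers": 1},{"slide": [0.66,-0.086,0.055],"dr": [0,0,0.005],"fingers": 1},{"slide": [0.66,-0.086,0.055],"dr": [0,0,0.005],"fingers": 1}]}}

```text
time_s: 8.05
eef_pos: [0.6601, 0.1327, 0.0431]
tool_rot: [-2.441, -1.975, 0.005]
wrist_force: [0.3, -0.0, 0.6]
opening: 0.002
grip_force: 0.0
```

```bash
python3 - <<'E'
from h import *
s=monitor.state(); print(s['eef_pos'],s['tool_rot'],s['wrist_force'],s['opening'],rel(np.array([.5462,.0677,-.2103]),np.r_[s['eef_pos'][:2],0]))
w=cam('wrist'); save(w,'w2.png')
E
```

```text
[0.6600557  0.13269349 0.04306997] [-2.44142209 -1.97490469  0.00541164] [ 0.29796282 -0.03934618  0.61906663] 0.002046528934917072 [0.09777966 0.08732933 0.2103    ]
```

View pics/w2.png

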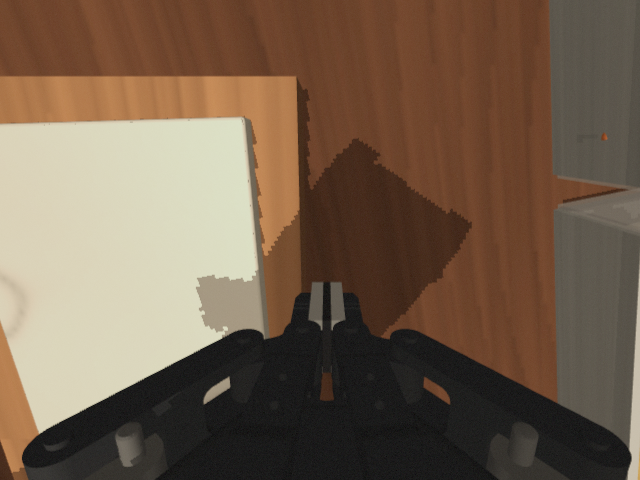

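Wrist view 2: plate corner at (245,117), deck corner at (297,77), closed fingertips at (326,290), right of the plate's edge. I'll approach and push in -x.

>>> {"fn": "move_arm", "kwargs": {"plan": [{"slide": [-0.05,0.011,0],"dr": [0,0,0],"fingers": 1},{"slide": [-0.09,0.02,0],"dr": [0,0,0],"fingers": 1},{"slide": [-0.12,0.026,0],"dr": [0,0,0],"fingers": 1},{"slide": [-0.137,0.029,0],"dr": [0,0,0],"fingers": 1},{"slide": [-0.137,0.029,0],"dr": [0,0,0],"fingers": 1}]}}

```text
time_s: 8.6
eef_pos: [0.6415, 0.1378, 0.0456]
tool_rot: [2.443, 1.975, 0.002]
wrist_force: [-0.6, 0.8, 5.1]
opening: 0.004
grip_force: 2.7
```

```bash
cat >> h.py <<'E'
CA=np.array([.5462,.0677,-.2103])
def tcp():
    s=monitor.state(); print('tcp case',rel(CA,np.r_[s['eef_pos'][:2],0])[:2].round(4),'z',round(s['eef_pos'][2],4),'F',s['wrist_force'].round(1) if hasattr(s['wrist_force'],'round') else s['wrist_force'],'t',s['time_s'])
E
python3 - <<'E'
from h import *
tcp()
c=cam('wrist')
# predicted pixels of deck and plate +y corners
ca=CA
def W(p,l): a=p[2];return [p[0]+np.cos(a)*l[0]-np.sin(a)*l[1],p[1]+np.sin(a)*l[0]+np.cos(a)*l[1],l[2]]
k=proj(c,W(CA,(.085,.1825,.04)));k2=sub(c,[k],8)[0]
b=proj(c,W((.5727,.154,-.184),PL[1])); 
print('deck pred',k,k2,'plate pred if unmoved',b,sub(c,[b],8)[0])
E
```

```text
tcp case [0.0785 0.0884] z 0.0456 F [-0.6  0.8  5.1] t 8.6
deck pred [343.05186355  80.68094684] [343.52493  80.02923] plate pred if unmoved [294.32737699 120.8945221 ] [294.68417 120.72264]
```

>>> {"fn": "move_arm", "kwargs": {"plan": [{"slide": [0,0,0.033],"dr": [0,0,0],"fingers": 1},{"slide": [0,0,0.033],"dr": [0,0,0],"fingers": 1},{"slide": [-0.02,0.004,0.033],"dr": [0,0,0],"fingers": 1},{"slide": [-0.046,0.01,0.033],"dr": [0,0,0],"fingers": 1},{"slide": [-0.046,0.01,0.033],"dr": [0,0,0],"fingers": 1}]}}

```text
time_s: 9.15
eef_pos: [0.6347, 0.1382, 0.0495]
tool_rot: [2.442, 1.974, 0.001]
wrist_force: [2.8, -1.4, 0.0]
opening: -0.006
grip_force: 1.4
```

```bash
cat >> h.py <<'E'
def W(p,l): a=p[2];return [p[0]+np.cos(a)*l[0]-np.sin(a)*l[1],p[1]+np.sin(a)*l[0]+np.cos(a)*l[1],l[2]]
E
python3 - <<'E'
from h import *
tcp()
c=cam('wrist')
b=proj(c,W((.5727,.154,-.184),PL[1])); q=sub(c,[b],8)[0]
print(b,q,'corner case',rel(CA,atz(c,q,.052)[[0,1,2]])[:2],'was',rel(CA,np.array(W((.5727,.154,-.184),PL[1])))[:2])
E
```

```text
tcp case [0.0718 0.0874] z 0.0495 F [ 2.8 -1.4  0. ] t 9.15
[312.13659058 118.82608415] [305.43192 121.05239] corner case [0.06324926 0.16565805] was [0.06590773 0.16648251]
```

>>> {"fn": "move_arm", "kwargs": {"plan": [{"slide": [-0.013,0.003,0],"dr": [0,0,0],"fingers": 1},{"slide": [-0.026,0.006,0],"dr": [0,0,0],"fingers": 1},{"slide": [-0.026,0.006,0],"dr": [0,0,0],"fingers": 1},{"slide": [-0.026,0.006,0],"dr": [0,0,0],"fingers": 1}]}}

```text
time_s: 9.6
eef_pos: [0.6301, 0.1396, 0.0494]
tool_rot: [-2.443, -1.975, 0.001]
wrist_force: [1.4, -1.8, -0.8]
opening: 0.001
grip_force: 1.5
```

```bash
python3 - <<'E'
from h import *
tcp()
c=cam('wrist')
for l,g in ((PL[1],(.5688,.154,-.2)),):
  b=proj(c,W(g,l)); q=sub(c,[b],6)[0]
  print(b,q,'corner case',rel(CA,atz(c,q,.052))[:2])
b=proj(c,W(CA,(.085,.1825,.04)));q=sub(c,[b],6)[0]; print('deck',b,q,rel(CA,atz(c,q,.04))[:2])
# +x edge of plate: subpixel transitions along rows
g=cv2.GaussianBlur(cv2.cvtColor(c['frame'],cv2.COLOR_RGB2GRAY),(5,5),0).astype(float)
for y in(.15,.14,.13,.12):
  a=proj(c,W(CA,(.045,y,.052))); e=proj(c,W(CA,(.075,y,.052)))
  P=[a+(e-a)*k for k in np.linspace(0,1,121)]; v=np.array([cv2.remap(g.astype(np.float32),np.float32([[p[0]]]),np.float32([[p[1]]]),1)[0,0] for p in P])
  k=np.argmin(np.diff(v)); print(y,'edge x',round(45+30*k/120,2),v[[0,-1]].round())
E
```

```text
tcp case [0.0671 0.0878] z 0.0494 F [ 1.4 -1.8 -0.8] t 9.6
[317.58178703 124.58279418] [317.5818   124.582794] corner case [0.06331101 0.1647305 ]
deck [370.18542906  80.65263245] [370.58347  80.00057] [0.08515627 0.18274719]
0.15 edge x 59.0 [220.  84.]
0.14 edge x 58.75 [220.  84.]
0.13 edge x 52.75 [219.  83.]
0.12 edge x 47.0 [219.  84.]
```

>>> {"fn": "move_arm", "kwargs": {"plan": [{"slide": [0.06,-0.013,0],"dr": [0,0,0],"fingers": 1},{"slide": [0.07,-0.015,0.3],"dr": [0,0,0],"fingers": 0},{"slide": [0.07,-0.015,0.6],"dr": [0,0,0],"fingers": -1},{"slide": [-0.2,-0.08,0.9],"dr": [0,0,0],"fingers": -1},{"slide": [-0.49,-0.153,1],"dr": [0,0,0],"fingers": -1},{"slide": [-0.49,-0.153,1],"dr": [0,0,0],"fingers": -1}]}}

```text
time_s: 10.25
eef_pos: [0.5518, 0.1163, 0.2017]
tool_rot: [-2.44, -1.978, 0.006]
wrist_force: [1.0, 0.1, -0.1]
opening: 0.848
grip_force: 0.0
```

>>> {"fn": "move_arm", "kwargs": {"plan": [{"slide": [0,0,0.33],"dr": [0,0,0],"fingers": -1},{"slide": [0,0,0.6],"dr": [0,0,0],"fingers": -1},{"slide": [0,0,0.6],"dr": [0,0,0],"fingers": -1},{"slide": [0,0,0.6],"dr": [0,0,0],"fingers": -1}]}}

```text
time_s: 10.65
eef_pos: [0.5571, 0.1173, 0.2901]
tool_rot: [-2.443, -1.975, -0.002]
wrist_force: [-1.1, -0.5, -0.5]
opening: 0.997
grip_force: 0.0
```

```bash
cat >> h.py <<'E'
def edge(c,g,pose,a,b):
    """signed darkest/strongest transition between local points a->b of pose; mm-fraction along"""
    A,B=np.array(a),np.array(b); t=np.linspace(0,1,161)
    P=np.float32([proj(c,W(pose,A+(B-A)*k)) for k in t]); v=cv2.remap(g,P[:,0].copy(),P[:,1].copy(),1).ravel().astype(float)
    d=np.abs(np.gradient(cv2.GaussianBlur(v.reshape(-1,1),(1,9),0).ravel())); d[:6]=0;d[-6:]=0
    return A+(B-A)*t[np.argmax(d)]
def plate_edges(c,x,y,m=.008):
    """edges of plate near guess centre x,y in the case frame, by medians/fits"""
    hsv=cv2.cvtColor(c['frame'],cv2.COLOR_RGB2HSV); g=cv2.GaussianBlur(hsv[:,:,1],(3,3),0); z=.052
    r={}
    for s in(-1,1):
        e=np.array([edge(c,g,CA,(x+s*(.06-m),y+k,z),(x+s*(.06+m),y+k,z)) for k in np.linspace(-.065,.065,27)])
        f=np.polyfit(e[:,1]-y,e[:,0],1); ok=abs(np.polyval(f,e[:,1]-y)-e[:,0])<.0015; f=np.polyfit(e[ok,1]-y,e[ok,0],1); r['x%+d'%s]=(f.round(4),ok.sum())
        e=np.array([edge(c,g,CA,(x+k,y+s*(.075-m),z),(x+k,y+s*(.075+m),z)) for k in np.linspace(-.052,.052,27)])
        f=np.polyfit(e[:,0]-x,e[:,1],1); ok=abs(np.polyval(f,e[:,0]-x)-e[:,1])<.0015; f=np.polyfit(e[ok,0]-x,e[ok,1],1); r['y%+d'%s]=(f.round(4),ok.sum())
    return r
E
python3 - <<'E'
from h import *
tcp()
c=cam('wrist'); save(c,'w3.png')
print(plate_edges(c,0,.09))
for l in((-.085,.1825,.04),(.085,.1825,.04),(-.0615,-.0015,.04),(.0615,-.0015,.04)):
  b=proj(c,W(CA,l)); q=sub(c,[b],5)[0]; print('ref',l,b.round(1),rel(CA,atz(c,q,.04))[:2].round(4)-np.array(l[:2]))
E
```

```text
tcp case [0.0003 0.0507] z 0.2901 F [-1.1 -0.5 -0.5] t 10.65
{'x-1': (array([-0.0138, -0.0596]), np.int64(27)), 'y-1': (array([0.0162, 0.0166]), np.int64(27)), 'x+1': (array([-0.0152,  0.0597]), np.int64(27)), 'y+1': (array([0.0136, 0.1662]), np.int64(27))}
ref (-0.085, 0.1825, 0.04) [247.5  82.2] [-0.0007 -0.0003]
ref (0.085, 0.1825, 0.04) [405.1  82. ] [ 0.     -0.0002]
ref (-0.0615, -0.0015, 0.04) [276.6 245. ] [0. 0.]
ref (0.0615, -0.0015, 0.04) [376.3 244.9] [-0.0002  0.0005]
```

View pics/w3.png

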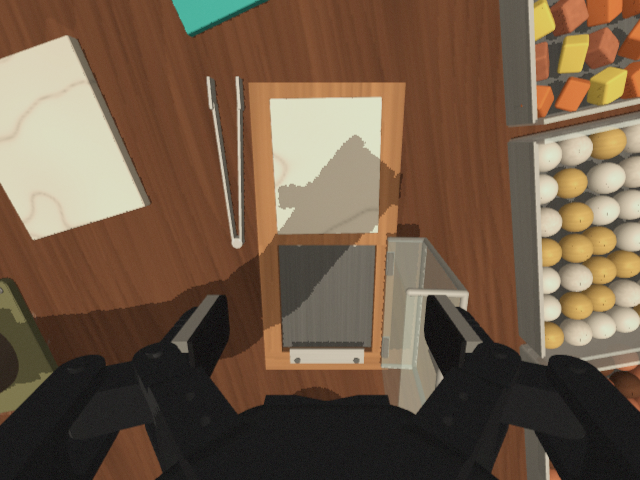

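Wrist view 3: plate corners at (270,97),(382,97),(378,234),(275,235), with the bed rim directly below it (277..376, row 245). The plate is centred to about 0.3 mm, with +0.015 rad of yaw. Next is a two-finger push from the shelf end.

>>> {"fn": "move_arm", "kwargs": {"plan": [{"slide": [0.07,0.3,-0.1],"dr": [0,0,0],"fingers": -1},{"slide": [0.14,0.62,-0.2],"dr": [0,0,0],"fingers": -1},{"slide": [0.194,0.912,-0.4],"dr": [0,0,0],"fingers": -1},{"slide": [0.194,0.912,-0.7],"dr": [0,0,0],"fingers": -1},{"slide": [0.194,0.912,-1],"dr": [0,0,0],"fingers": -1},{"slide": [0.194,0.912,-1],"dr": [0,0,0],"fingers": -1}]}}

```text
time_s: 11.3
eef_pos: [0.5805, 0.2503, 0.1313]
tool_rot: [-2.439, -1.976, 0.027]
wrist_force: [-0.8, -1.0, -0.2]
opening: 0.998
grip_force: 0.0
```

```bash
python3 - <<'E'
from h import *
tcp()
print(monitor.state()['tool_rot'])
E
```

```text
tcp case [-0.0046  0.1857] z 0.1313 F [-0.8 -1.  -0.2] t 11.3
[-2.43921604 -1.97578474  0.02686552]
```

>>> {"fn": "move_arm", "kwargs": {"plan": [{"slide": [0,0,-0.3],"dr": [0,0,0],"fingers": -1},{"slide": [0,0,-0.6],"dr": [0,0,0],"fingers": -1},{"slide": [0,0,-0.66],"dr": [0,0,0],"fingers": -1},{"slide": [0,0,-0.66],"dr": [0,0,0],"fingers": -1},{"slide": [0,0,-0.66],"dr": [0,0,0],"fingers": -1}]}}

```text
time_s: 11.8
eef_pos: [0.5876, 0.2545, 0.043]
tool_rot: [2.443, 1.974, 0.006]
wrist_force: [1.4, 0.0, 0.6]
opening: 1.001
grip_force: 0.0
```

```bash
python3 - <<'E'
from h import *
tcp()
print(monitor.state()['tool_rot'])
E
```

```text
tcp case [0.0014 0.1913] z 0.043 F [1.4 0.  0.6] t 11.8
[2.44347376 1.97407811 0.00589764]
```

>>> {"fn": "move_arm", "kwargs": {"plan": [{"slide": [0,0,-0.07],"dr": [0,0,0],"fingers": -1},{"slide": [0,0,-0.07],"dr": [0,0,0],"fingers": -1},{"slide": [-0.014,-0.065,-0.07],"dr": [0,0,0],"fingers": -1},{"slide": [-0.028,-0.13,-0.07],"dr": [0,0,0],"fingers": -1},{"slide": [-0.028,-0.13,-0.07],"dr": [0,0,0],"fingers": -1}]}}

```text
time_s: 12.3
eef_pos: [0.5821, 0.2327, 0.0306]
tool_rot: [2.444, 1.973, 0.001]
wrist_force: [-0.2, 1.0, 0.9]
opening: 1.002
grip_force: 0.5
```

```bash
python3 - <<'E'
from h import *
tcp()
print(monitor.state()['tool_rot'])
c=cam('wrist'); save(c,'w4.png')
E
```

```text
tcp case [0.0007 0.1689] z 0.0306 F [-0.2  1.   0.9] t 12.3
[2.44433047e+00 1.97277285e+00 9.47524647e-04]
```

View pics/w4.png

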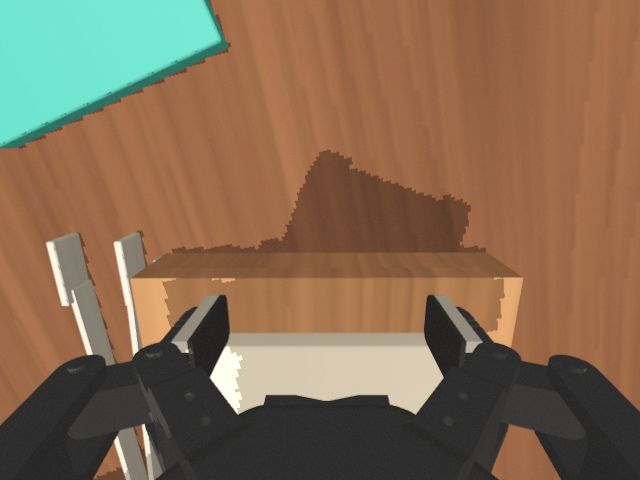

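Wrist view 4: the plate's shelf-end face (rows 333-346, cols 225-445) lies square between the two fingers. Continuing the push.

>>> {"fn": "move_arm", "kwargs": {"plan": [{"slide": [-0.014,-0.065,0],"dr": [0,0,0],"fingers": -1},{"slide": [-0.028,-0.13,0],"dr": [0,0,0],"fingers": -1},{"slide": [-0.042,-0.195,0],"dr": [0,0,0],"fingers": -1},{"slide": [-0.056,-0.26,0],"dr": [0,0,0],"fingers": -1},{"slide": [-0.07,-0.325,0],"dr": [0,0,0],"fingers": -1},{"slide": [-0.084,-0.39,0],"dr": [0,0,0],"fingers": -1},{"slide": [-0.088,-0.411,0],"dr": [0,0,0],"fingers": -1},{"slide": [-0.088,-0.411,0],"dr": [0,0,0],"fingers": -1}]}}

```text
time_s: 13.15
eef_pos: [0.569, 0.1729, 0.0305]
tool_rot: [-2.443, -1.975, -0.002]
wrist_force: [0.5, 2.9, 3.1]
opening: 0.997
grip_force: 1.6
```

```bash
cat >> h.py <<'E'
def endface(c,y,m=.012):
    g=cv2.GaussianBlur(cv2.cvtColor(c['frame'],cv2.COLOR_RGB2HSV)[:,:,1],(3,3),0)
    e=np.array([edge(c,g,CA,(k,y-m,.04),(k,y+m,.04)) for k in np.linspace(-.03,.03,21)])
    f=np.polyfit(e[:,0],e[:,1],1); return f.round(4),np.abs(np.polyval(f,e[:,0])-e[:,1]).max().round(4)
E
python3 - <<'E'
from h import *
tcp()
c=cam('wrist'); print('end bottom edge slope, y:',endface(c,.095))
E
```

```text
tcp case [0.0003 0.1076] z 0.0305 F [0.5 2.9 3.1] t 13.15
end bottom edge slope, y: (array([-0.0027,  0.0952]), np.float64(0.0001))
```

>>> {"fn": "move_arm", "kwargs": {"plan": [{"slide": [0.006,0.03,0],"dr": [0,0,0],"fingers": -1},{"slide": [0.006,0.03,0.3],"dr": [0,0,0],"fingers": -1},{"slide": [0.006,0.03,0.6],"dr": [0,0,0],"fingers": -1},{"slide": [0.006,0.03,1],"dr": [0,0,0],"fingers": -1},{"slide": [0.006,0.03,1],"dr": [0,0,0],"fingers": -1}]}}

```text
time_s: 13.7
eef_pos: [0.5718, 0.1775, 0.185]
tool_rot: [2.442, 1.972, 0.01]
wrist_force: [0.4, 0.8, 0.3]
opening: 1.004
grip_force: 0.0
```

>>> {"fn": "move_arm", "kwargs": {"plan": [{"slide": [0,-0.3,0.3],"dr": [0,0,0],"fingers": -1},{"slide": [0,-0.4,0.6],"dr": [0,0,0],"fingers": -1},{"slide": [0,-0.4,0.6],"dr": [0,0,0],"fingers": -1},{"slide": [0,-0.4,0.6],"dr": [0,0,0],"fingers": -1},{"slide": [0,-0.4,0.6],"dr": [0,0,0],"fingers": -1}]}}

```text
time_s: 14.2
eef_pos: [0.5684, 0.1168, 0.2685]
tool_rot: [-2.442, -1.975, 0.005]
wrist_force: [-1.0, 0.2, -0.2]
opening: 1.0
grip_force: 0.0
```

```bash
python3 - <<'E'
from h import *
tcp()
c=cam('wrist'); save(c,'w5.png')
print(plate_edges(c,0,.02))
for l in((-.085,.1825,.04),(.085,.1825,.04),(-.085,-.1825,.04)):
  b=proj(c,W(CA,l)); q=sub(c,[b],5)[0]; print('ref',l,b.round(1),rel(CA,atz(c,q,.04))[:2].round(4)-np.array(l[:2]))
g=cv2.GaussianBlur(cv2.cvtColor(c['frame'],cv2.COLOR_RGB2HSV)[:,:,1],(3,3),0)
for s in(-1,1): print('bed rim x',s,[edge(c,g,CA,(s*.0535,y,.04),(s*.0695,y,.04))[0].round(4) for y in(-.075,-.085,-.1,-.11,-.12,-.13)])
E
```

```text
tcp case [0.0115 0.0526] z 0.2685 F [-1.   0.2 -0.2] t 14.2
{'x-1': (array([ 0.0043, -0.0606]), np.int64(27)), 'y-1': (array([ 0.0342, -0.0538]), np.int64(25)), 'x+1': (array([0.002 , 0.0587]), np.int64(27)), 'y+1': (array([0.0018, 0.096 ]), np.int64(27))}
ref (-0.085, 0.1825, 0.04) [232.5  79.9] [-0.0005 -0.0006]
ref (0.085, 0.1825, 0.04) [399.7  79.7] [-0.0002  0.    ]
ref (-0.085, -0.1825, 0.04) [254.7 380.5] [0.0003 0.0005]
bed rim x -1 [np.float64(-0.0588), np.float64(-0.0594), np.float64(-0.0591), np.float64(-0.0594), np.float64(-0.0597), np.float64(-0.0589)]
bed rim x 1 [np.float64(0.06), np.float64(0.0601), np.float64(0.0598), np.float64(0.06), np.float64(0.0598), np.float64(0.0602)]
```

>>> {"fn": "move_arm", "kwargs": {"plan": [{"slide": [0,0.3,-0.2],"dr": [0,0,0],"fingers": -1},{"slide": [0,0.4,-0.4],"dr": [0,0,0],"fingers": -1},{"slide": [0,0.4,-0.6],"dr": [0,0,0],"fingers": -1},{"slide": [0,0.4,-0.6],"dr": [0,0,0],"fingers": -1},{"slide": [0,0.4,-0.6],"dr": [0,0,0],"fingers": -1}]}}

```text
time_s: 14.75
eef_pos: [0.5687, 0.1769, 0.179]
tool_rot: [-2.442, -1.975, 0.005]
wrist_force: [-0.2, 0.3, 0.3]
opening: 1.0
grip_force: 0.0
```

>>> {"fn": "move_arm", "kwargs": {"plan": [{"slide": [0,0,-0.3],"dr": [0,0,0],"fingers": -1},{"slide": [0,0,-0.6],"dr": [0,0,0],"fingers": -1},{"slide": [0,0,-0.85],"dr": [0,0,0],"fingers": -1},{"slide": [0,0,-1],"dr": [0,0,0],"fingers": -1},{"slide": [0,0,-1],"dr": [0,0,0],"fingers": -1},{"slide": [0,0,-1],"dr": [0,0,0],"fingers": -1}]}}

```text
time_s: 15.35
eef_pos: [0.5707, 0.1771, 0.0311]
tool_rot: [2.444, 1.973, 0.003]
wrist_force: [-0.2, -0.3, 1.0]
opening: 1.0
grip_force: 0.0
```

```bash
python3 - <<'E'
from h import *
tcp()
c=cam('wrist'); print('end',endface(c,.095))
E
```

```text
tcp case [0.0012 0.1121] z 0.0311 F [-0.2 -0.3  1. ] t 15.35
end (array([-0.0015,  0.0953]), np.float64(0.0001))
```

>>> {"fn": "move_arm", "kwargs": {"plan": [{"slide": [-0.007,-0.033,0],"dr": [0,0,0],"fingers": -1},{"slide": [-0.012,-0.065,0],"dr": [0,0,0],"fingers": -1},{"slide": [-0.017,-0.1,0],"dr": [0,0,0],"fingers": -1},{"slide": [-0.022,-0.135,0],"dr": [0,0,0],"fingers": -1},{"slide": [-0.026,-0.155,0],"dr": [0,0,0],"fingers": -1},{"slide": [-0.026,-0.155,0],"dr": [0,0,0],"fingers": -1}]}}

```text
time_s: 16.0
eef_pos: [0.5669, 0.156, 0.0315]
tool_rot: [-2.441, -1.974, -0.009]
wrist_force: [0.1, 4.2, 2.0]
opening: 0.998
grip_force: 2.4
```

```bash
python3 - <<'E'
from h import *
tcp()
c=cam('wrist'); print('end',endface(c,.077))
g=cv2.GaussianBlur(cv2.cvtColor(c['frame'],cv2.COLOR_RGB2HSV)[:,:,1],(3,3),0)
s=monitor.state();print(s['tool_rot'])
# corners of end face beyond the fingers
for sx in(-1,1): print(sx,[edge(c,g,CA,(sx*.052,y,.052),(sx*.068,y,.052))[0].round(4) for y in(.02,.04,.05,.06,.065,.07)])
E
```

```text
tcp case [0.0019 0.0907] z 0.0315 F [0.1 4.2 2. ] t 16.0
end (array([-0.0019,  0.0783]), np.float64(0.0001))
[-2.44154055 -1.97474856 -0.00895767]
-1 [np.float64(-0.0581), np.float64(-0.0532), np.float64(-0.0611), np.float64(-0.0634), np.float64(-0.0559), np.float64(-0.0565)]
1 [np.float64(0.0582), np.float64(0.0535), np.float64(0.0581), np.float64(0.0664), np.float64(0.0537), np.float64(0.0596)]
```

>>> {"fn": "move_arm", "kwargs": {"plan": [{"slide": [-0.01,-0.05,0],"dr": [0,0,0],"fingers": -1},{"slide": [-0.02,-0.1,0],"dr": [0,0,0],"fingers": -1},{"slide": [-0.03,-0.15,0],"dr": [0,0,0],"fingers": -1},{"slide": [-0.04,-0.196,0],"dr": [0,0,0],"fingers": -1},{"slide": [-0.04,-0.196,0],"dr": [0,0,0],"fingers": -1}]}}

```text
time_s: 16.55
eef_pos: [0.5611, 0.1263, 0.0315]
tool_rot: [-2.442, -1.975, -0.009]
wrist_force: [0.5, 3.9, 2.2]
opening: 0.998
grip_force: 1.8
```

```bash
python3 - <<'E'
from h import *
tcp()
c=cam('wrist'); print('end',endface(c,.05))
s=cam('side'); 
cv2.imwrite('pics/m2.png',np.vstack([cv2.resize(c['frame'],(400,300)),cv2.resize(s['frame'][110:290,200:440],(400,300),interpolation=3)])[:,:,::-1])
E
```

```text
tcp case [0.0024 0.0604] z 0.0315 F [0.5 3.9 2.2] t 16.55
end (array([-0.0023,  0.0472]), np.float64(0.0001))
```

View pics/m2.png

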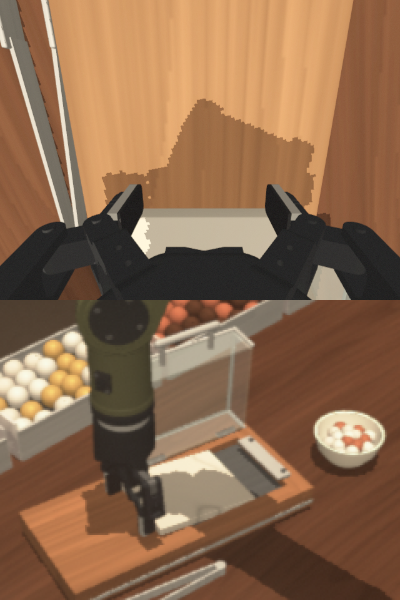

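Montage: the plate is half over the bed, square with it, the fingers are on its end, and the hood is clear. Next I'll check numerically whether its leading end has dropped in.

```bash
python3 - <<'E'
from h import *
s=cam('side'); g=cv2.GaussianBlur(s['frame'][:,:,2],(3,3),0)
for z in(.040,.052):
  print('leading edge y at z',z,[edge(s,g,CA,(x,-.07,z),(x,-.14,z))[1].round(4) for x in(-.04,-.03,-.02,-.01,0,.01,.02,.03,.04)])
  for y in(-.03,-.05,-.07,-.09): print(' -x edge at',y,edge(s,g,CA,(-.045,y,z),(-.08,y,z))[0].round(4))
c=cam('wrist'); g=cv2.cvtColor(c['frame'],cv2.COLOR_RGB2GRAY); 
p=proj(c,W(CA,(0,.0472,.04))); print(p,g[int(p[1])-6:int(p[1])+30,int(p[0])])
print('flat rows: bottom',p[1],'top',proj(c,W(CA,(0,.0472,.052)))[1])
E
```

```text
leading edge y at z 0.04 [np.float64(-0.1369), np.float64(-0.1011), np.float64(-0.1015), np.float64(-0.1015), np.float64(-0.1015), np.float64(-0.1019), np.float64(-0.1011), np.float64(-0.1015), np.float64(-0.1019)]
 -x edge at -0.03 -0.0612
 -x edge at -0.05 -0.0616
 -x edge at -0.07 -0.0603
 -x edge at -0.09 -0.0612
leading edge y at z 0.052 [np.float64(-0.1374), np.float64(-0.1374), np.float64(-0.1374), np.float64(-0.0945), np.float64(-0.0936), np.float64(-0.0936), np.float64(-0.0941), np.float64(-0.0932), np.float64(-0.0936)]
 -x edge at -0.03 -0.0697
 -x edge at -0.05 -0.071
 -x edge at -0.07 -0.0713
 -x edge at -0.09 -0.0717
[322.5815886  332.05056709] [119 119 117 118 120 121 121 123 124 123 126 125 129 144 153 151 154 153
 153 153 154 155 153 155 155 155 156 156 159 170 178 185 184 186 185 183]
flat rows: bottom 332.05056709325635 top 347.77317635617226
```

```bash
python3 - <<'E'
from h import *
t=cam('top'); s=cam('side')
def hp(th,L,H,y=-.085): return W(CA,(.075-L*np.cos(th)+H*np.sin(th),y,.04+L*np.sin(th)+H*np.cos(th)))
for n,c in(('top',t),('side',s)):
  for l,L,H in(('cover_bar',.185,.025),('cover_front',.15,.045)):
    for q in nets.tip_of(l,n)[:1]:
      r=least_squares(lambda v:proj(c,hp(v[0],L,H))-q['pixel'],[1.5]); print(n,l,q['pixel'],q['score'],r.x,r.fun)
E
```

```text
side cover_bar [311.0, 133.1] 0.78 [1.4875755] [ 2.04060586 -2.5658248 ]
side cover_front [306.2, 136.1] 0.87 [1.55354153] [-0.58038659  1.29458112]
```

>>> {"fn": "move_arm", "kwargs": {"plan": [{"slide": [-0.01,-0.05,0],"dr": [0,0,0],"fingers": -1},{"slide": [-0.021,-0.1,0],"dr": [0,0,0],"fingers": -1},{"slide": [-0.032,-0.15,0],"dr": [0,0,0],"fingers": -1},{"slide": [-0.043,-0.2,0],"dr": [0,0,0],"fingers": -1},{"slide": [-0.053,-0.248,0],"dr": [0,0,0],"fingers": -1},{"slide": [-0.053,-0.248,0],"dr": [0,0,0],"fingers": -1}]}}

```text
time_s: 17.65
eef_pos: [0.5511, 0.0867, 0.0299]
tool_rot: [-2.441, -1.976, 0.0]
wrist_force: [0.1, 4.0, -1.2]
opening: 1.001
grip_force: 0.0
```

```bash
python3 - <<'E'
from h import *
tcp()
c=cam('wrist'); print('end',endface(c,.01))
E
```

```text
tcp case [0.0008 0.0196] z 0.0299 F [ 0.1  4.  -1.2] t 17.65
end (array([0.0003, 0.007 ]), np.float64(0.0001))
```

>>> {"fn": "move_arm", "kwargs": {"plan": [{"slide": [-0.005,-0.022,0],"dr": [0,0,0],"fingers": -1},{"slide": [-0.01,-0.045,0],"dr": [0,0,0],"fingers": -1},{"slide": [-0.014,-0.065,0],"dr": [0,0,0],"fingers": -1},{"slide": [-0.014,-0.065,0],"dr": [0,0,0],"fingers": -1},{"slide": [-0.014,-0.065,0],"dr": [0,0,0],"fingers": -1}]}}

```text
time_s: 18.2
eef_pos: [0.5512, 0.0872, 0.0305]
tool_rot: [-2.425, -1.985, -0.02]
wrist_force: [4.5, 19.3, -7.3]
opening: 1.002
grip_force: 0.2
```

```bash
python3 - <<'E'
from h import *
tcp()
c=cam('wrist'); print('end',endface(c,-.001)); g=cv2.cvtColor(c['frame'],cv2.COLOR_RGB2GRAY); p=proj(c,W(CA,(0,-.0015,.04)));print(p,g[int(p[1])-8:int(p[1])+30,int(p[0])])
E
```

```text
tcp case [0.0008 0.0201] z 0.0305 F [ 4.5 19.3 -7.3] t 18.2
end (array([-0.0016,  0.0071]), np.float64(0.0001))
[324.92154107 350.28746176] [149 149 149 151 151 150 158 170 177 182 183 182 183 183 183 181 182 183
 182 184 182 184 182 183 183 184 184 182 184 183 183 184 182 183 183 183
 183 183]
```

The push is blocked at about 19 N and the pads feel no load. I'll use the last picture as a montage of the three cameras.

```bash
python3 - <<'E'
from h import *
c=cam('wrist');s=cam('side');t=cam('top')
a=cv2.resize(s['frame'][115:265,240:400],(480,450),interpolation=3)
b=cv2.resize(t['frame'][140:270,290:420],(320,300),interpolation=3)
w=cv2.resize(c['frame'],(320,240),interpolation=cv2.INTER_AREA)
w2=cv2.resize(s['frame'],(200,150))
M=np.zeros((600,800,3),np.uint8); M[:450,:480]=a; M[:300,480:]=b; M[300:540,480:]=w; M[450:,:200]=w2
# wrist zoom near +x side
z=cv2.resize(c['frame'][260:400,400:640],(257,150),interpolation=3); M[450:,210:467]=z
cv2.imwrite('pics/m3.png',M[:,:,::-1])
E
```

```text
(no output)
```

View pics/m3.png

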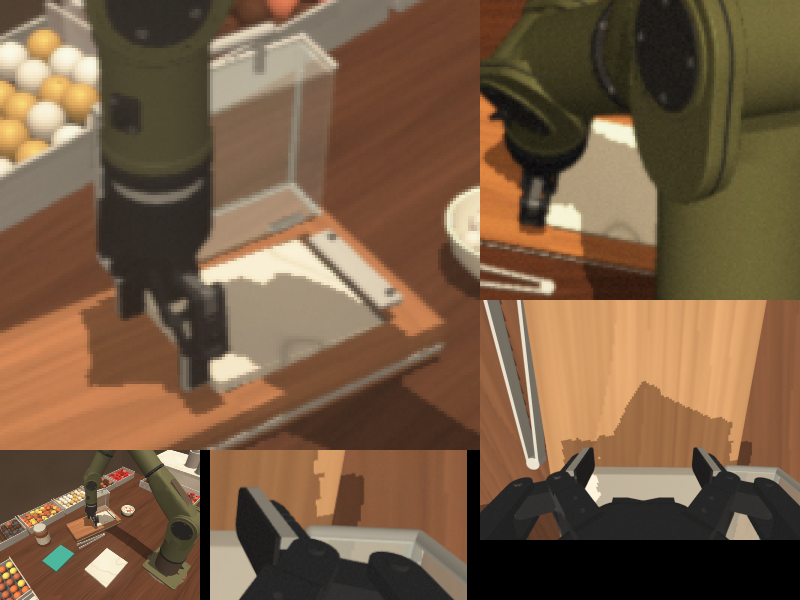

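Montage: the plate's leading end reaches the lip and lies level. In the wrist zoom, the spread gripper linkage on the +x side meets the hood's end wall (about (320,530) in the montage), and that is what blocks the push. I'll back off, shut the fingers and turn the tool 90° so it is narrow in x.

>>> {"fn": "move_arm", "kwargs": {"plan": [{"slide": [0.014,0.1,0],"dr": [0,0,0],"fingers": -1},{"slide": [0.028,0.2,0.1],"dr": [0,0,0],"fingers": -0.5},{"slide": [0.04,0.25,0.4],"dr": [0,0,0],"fingers": 1},{"slide": [0.04,0.25,0.4],"dr": [0,0,0],"fingers": 1}]}}

```text
time_s: 18.8
eef_pos: [0.5584, 0.1159, 0.0943]
tool_rot: [2.441, 1.972, 0.01]
wrist_force: [1.7, 0.4, -0.2]
opening: 0.513
grip_force: 0.0
```

```bash
python3 - <<'E'
from h import *
tcp(); s=monitor.state(); print(np.round(s['joint_positions'],2),s['tool_rot'],s['eef_pos'])
c=cam('side'); g=cv2.GaussianBlur(c['frame'][:,:,2],(3,3),0)
for z in(.04,.052): print('end',z,[edge(c,g,CA,(x,-.015,z),(x,.025,z))[1].round(4) for x in(-.04,-.02,0,.02,.04)])
for z in(.0425,): print('lead',[edge(c,g,CA,(x,-.13,z),(x,-.15,z))[1].round(4) for x in(-.04,-.02,0,.02,.04)])
E
```

```text
tcp case [0.0019 0.0496] z 0.0943 F [ 1.7  0.4 -0.2] t 18.8
[-0.01  0.85 -0.48  1.84  0.65  0.61 -1.11] [2.44122772 1.97184876 0.00990318] [0.55839417 0.11585249 0.09431859]
end 0.04 [np.float64(0.0033), np.float64(0.0093), np.float64(0.0073), np.float64(0.0073), np.float64(0.0028)]
end 0.052 [np.float64(0.0128), np.float64(0.014), np.float64(0.0143), np.float64(0.013), np.float64(-0.0135)]
lead [np.float64(-0.1481), np.float64(-0.1398), np.float64(-0.14), np.float64(-0.14), np.float64(-0.1396)]
```

>>> {"fn": "move_arm", "kwargs": {"plan": [{"slide": [0,0,0],"dr": [0,0,-0.02],"fingers": 1},{"slide": [0,0,0],"dr": [0,0,-0.04],"fingers": 1}]}}

```text
time_s: 19.05
eef_pos: [0.5547, 0.1118, 0.0892]
tool_rot: [2.676, 1.642, -0.006]
wrist_force: [0.7, -1.1, 1.0]
opening: 0.059
grip_force: 0.0
```

```bash
python3 - <<'E'
from h import *
tcp(); s=monitor.state(); print(np.round(s['joint_positions'],2),s['tool_rot'],s['eef_pos'])
E
```

```text
tcp case [-0.0009  0.0449] z 0.0892 F [ 0.7 -1.1  1. ] t 19.05
[-0.05  0.84 -0.41  1.85  0.58  0.57 -1.3 ] [ 2.67621647  1.64153507 -0.00627511] [0.5546852  0.11177574 0.08918329]
```

>>> {"fn": "move_arm", "kwargs": {"plan": [{"slide": [0,0,0],"dr": [0,0,0.1],"fingers": 1},{"slide": [0,0,0],"dr": [0,0,0.1],"fingers": 1},{"slide": [0,0,0],"dr": [0,0,0.1],"fingers": 1},{"slide": [0,0,0],"dr": [0,0,0.2],"fingers": 1},{"slide": [0,0,0],"dr": [0,0,0.2],"fingers": 1},{"slide": [0,0,0],"dr": [0,0,0.2],"fingers": 1},{"slide": [0,0,0],"dr": [0,0,0.29],"fingers": 1},{"slide": [0,0,0],"dr": [0,0,0.29],"fingers": 1},{"slide": [0,0,0],"dr": [0,0,0.29],"fingers": 1},{"slide": [0,0,0],"dr": [0,0,0.29],"fingers": 1},{"slide": [0,0,0],"dr": [0,0,0.29],"fingers": 1},{"slide": [0,0,0],"dr": [0,0,0.29],"fingers": 1}]}}

```text
time_s: 20.25
eef_pos: [0.5547, 0.1118, 0.0885]
tool_rot: [-0.359, -3.119, 0.007]
wrist_force: [0.1, 0.1, 0.2]
opening: 0.003
grip_force: 0.0
```

>>> {"fn": "move_arm", "kwargs": {"plan": [{"slide": [0,0,0],"dr": [0,0,0],"fingers": 1},{"slide": [0,0,0],"dr": [0,0,0],"fingers": 1}]}}

```text
time_s: 20.45
eef_pos: [0.555, 0.1131, 0.089]
tool_rot: [-0.373, -3.118, 0.004]
wrist_force: [0.5, -0.0, -0.7]
opening: -0.003
grip_force: 0.0
```

```bash
cat >> h.py <<'E'
def yaw():
    s=monitor.state(); M=R.from_rotvec(s['tool_rot']).as_matrix(); print('tool x angle in case',np.arctan2(M[1,0],M[0,0])-CA[2],'zdir',M[:,2].round(3),'j',np.round(s['joint_positions'],2),'open',s['opening'])
E
python3 - <<'E'
from h import *
tcp(); yaw()
E
```

```text
tcp case [-0.0009  0.0462] z 0.089 F [ 0.5 -0.  -0.7] t 20.45
tool x angle in case 3.113682965374063 zdir [-0.002 -0.002 -1.   ] j [ 0.19  0.96 -0.86  1.84  0.98  0.84  0.15] open -0.0032907627576231925
```

>>> {"fn": "move_arm", "kwargs": {"plan": [{"slide": [0,0,-0.15],"dr": [0,0,0.0045],"fingers": 1},{"slide": [0,0,-0.265],"dr": [0,0,0.0045],"fingers": 1},{"slide": [0,0,-0.265],"dr": [0,0,0.0045],"fingers": 1},{"slide": [-0.02,-0.1,-0.265],"dr": [0,0,0.0045],"fingers": 1},{"slide": [-0.039,-0.183,-0.265],"dr": [0,0,0.0045],"fingers": 1},{"slide": [-0.039,-0.183,-0.265],"dr": [0,0,0.0045],"fingers": 1}]}}

```text
time_s: 21.05
eef_pos: [0.5495, 0.0832, 0.0505]
tool_rot: [0.328, 3.124, -0.006]
wrist_force: [0.1, 0.2, 0.3]
opening: 0.003
grip_force: 0.0
```

```bash
python3 - <<'E'
from h import *
tcp(); yaw(); print(monitor.state()['grip_force'])
E
```

```text
tcp case [-0.      0.0158] z 0.0505 F [0.1 0.2 0.3] t 21.05
tool x angle in case 3.1425765485853434 zdir [-0.    -0.004 -1.   ] j [ 0.22  1.01 -0.81  1.88  1.08  0.77  0.14] open 0.002673866559478504
0.0
```

>>> {"fn": "move_arm", "kwargs": {"plan": [{"slide": [0,0,-0.01],"dr": [0,0,0],"fingers": 1},{"slide": [-0.004,-0.02,-0.01],"dr": [0,0,0],"fingers": 1},{"slide": [-0.008,-0.04,-0.01],"dr": [0,0,0],"fingers": 1},{"slide": [-0.0125,-0.059,-0.01],"dr": [0,0,0],"fingers": 1},{"slide": [-0.0125,-0.059,-0.01],"dr": [0,0,0],"fingers": 1}]}}

```text
time_s: 21.55
eef_pos: [0.548, 0.0795, 0.0489]
tool_rot: [0.321, 3.125, 0.003]
wrist_force: [0.2, 3.0, -0.7]
opening: 0.002
grip_force: 1.3
```

```bash
python3 - <<'E'
from h import *
tcp(); print(monitor.state()['grip_force'])
E
```

```text
tcp case [-0.0007  0.0119] z 0.0489 F [ 0.2  3.  -0.7] t 21.55
1.3296306860866025
```

>>> {"fn": "move_arm", "kwargs": {"plan": [{"slide": [0,0,0],"dr": [0,0,0],"fingers": 1},{"slide": [-0.003,-0.013,0],"dr": [0,0,0],"fingers": 1},{"slide": [-0.003,-0.013,0],"dr": [0,0,0],"fingers": 1}]}}

```text
time_s: 21.85
eef_pos: [0.5473, 0.0766, 0.0487]
tool_rot: [-0.321, -3.125, -0.001]
wrist_force: [0.9, 3.5, -0.5]
opening: 0.003
grip_force: 1.5
```

```bash
python3 - <<'E'
from h import *
tcp(); print(monitor.state()['grip_force'])
E
```

```text
tcp case [-0.0008  0.009 ] z 0.0487 F [ 0.9  3.5 -0.5] t 21.85
1.5104745043208823
```

>>> {"fn": "move_arm", "kwargs": {"plan": [{"slide": [-0.003,-0.016,0],"dr": [0,0,0],"fingers": 1},{"slide": [-0.005,-0.025,0],"dr": [0,0,0],"fingers": 1},{"slide": [-0.005,-0.025,0],"dr": [0,0,0],"fingers": 1},{"slide": [-0.005,-0.025,0],"dr": [0,0,0],"fingers": 1}]}}

```text
time_s: 22.25
eef_pos: [0.5465, 0.0713, 0.0486]
tool_rot: [-0.323, -3.125, 0.004]
wrist_force: [-0.5, 0.3, -1.3]
opening: 0.003
grip_force: 0.0
```

```bash
python3 - <<'E'
from h import *
tcp(); print(monitor.state()['grip_force'])
c=cam('side'); g=cv2.GaussianBlur(c['frame'][:,:,2],(3,3),0)
for x in(-.055,-.05,-.045,-.04,-.035): print('end',x,[edge(c,g,CA,(x,-.015,z),(x,.02,z))[1].round(4) for z in(.04,.046,.052)])
E
```

```text
tcp case [-0.0005  0.0035] z 0.0486 F [-0.5  0.3 -1.3] t 22.25
0.0
end -0.055 [np.float64(-0.0041), np.float64(-0.0019), np.float64(0.001)]
end -0.05 [np.float64(-0.0052), np.float64(-0.0012), np.float64(0.0018)]
end -0.045 [np.float64(-0.0052), np.float64(-0.0014), np.float64(0.0021)]
end -0.04 [np.float64(-0.0049), np.float64(-0.0008), np.float64(0.0029)]
end -0.035 [np.float64(-0.0045), np.float64(-0.0006), np.float64(0.0025)]
```

>>> {"fn": "move_arm", "kwargs": {"plan": [{"slide": [0.002,0.01,0.05],"dr": [0,0,0],"fingers": 1},{"slide": [0,0,0.13],"dr": [0,0,0],"fingers": 1},{"slide": [-0.022,-0.117,0.13],"dr": [0,0,0],"fingers": 1},{"slide": [-0.022,-0.117,0.05],"dr": [0,0,0],"fingers": 1},{"slide": [-0.022,-0.117,0.03],"dr": [0,0,0],"fingers": 1},{"slide": [-0.022,-0.117,0.03],"dr": [0,0,0],"fingers": 1}]}}

```text
time_s: 22.9
eef_pos: [0.5429, 0.0558, 0.0526]
tool_rot: [-0.321, -3.124, -0.001]
wrist_force: [-0.6, 0.0, 0.5]
opening: 0.0
grip_force: 0.0
```

```bash
python3 - <<'E'
from h import *
tcp(); print(monitor.state()['grip_force'])
E
```

```text
tcp case [-0.0007 -0.0123] z 0.0526 F [-0.6  0.   0.5] t 22.9
0.0
```

>>> {"fn": "move_arm", "kwargs": {"plan": [{"slide": [0,0,-0.01],"dr": [0,0,0],"fingers": 1},{"slide": [0,0,-0.02],"dr": [0,0,0],"fingers": 1},{"slide": [0,0,-0.03],"dr": [0,0,0],"fingers": 1},{"slide": [0,0,-0.03],"dr": [0,0,0],"fingers": 1}]}}

```text
time_s: 23.3
eef_pos: [0.5433, 0.0554, 0.0486]
tool_rot: [-0.321, -3.125, -0.0]
wrist_force: [0.3, -0.6, -0.6]
opening: -0.004
grip_force: 0.0
```

>>> {"fn": "move_arm", "kwargs": {"plan": [{"slide": [0,0,-0.007],"dr": [0,0,0],"fingers": 1},{"slide": [0,0,-0.007],"dr": [0,0,0],"fingers": 1}]}}

```text
time_s: 23.5
eef_pos: [0.5433, 0.0552, 0.0476]
tool_rot: [-0.322, -3.125, -0.0]
wrist_force: [-0.3, 0.1, -0.4]
opening: -0.005
grip_force: 0.0
```

>>> {"fn": "move_arm", "kwargs": {"plan": [{"slide": [0,0,-0.007],"dr": [0,0,0],"fingers": 1},{"slide": [0,0,-0.013],"dr": [0,0,0],"fingers": 1},{"slide": [0,0,-0.013],"dr": [0,0,0],"fingers": 1}]}}

```text
time_s: 23.8
eef_pos: [0.5435, 0.0553, 0.046]
tool_rot: [0.321, 3.125, 0.0]
wrist_force: [-0.6, -0.3, 2.8]
opening: -0.002
grip_force: 1.7
```

>>> {"fn": "move_arm", "kwargs": {"plan": [{"slide": [0,0,-0.007],"dr": [0,0,0],"fingers": 1},{"slide": [0,0,-0.007],"dr": [0,0,0],"fingers": 1}]}}

```text
time_s: 24.0
eef_pos: [0.5435, 0.0553, 0.0456]
tool_rot: [0.321, 3.124, -0.0]
wrist_force: [-1.9, -1.7, 10.2]
opening: 0.002
grip_force: 4.9
```

>>> {"fn": "move_arm", "kwargs": {"plan": [{"slide": [0,0,-0.007],"dr": [0,0,0],"fingers": 1},{"slide": [0,0,-0.007],"dr": [0,0,0],"fingers": 1}]}}

```text
time_s: 24.2
eef_pos: [0.5436, 0.0554, 0.0453]
tool_rot: [0.321, 3.124, -0.001]
wrist_force: [-3.4, -2.0, 16.1]
opening: 0.0
grip_force: 8.1
```

```bash
python3 - <<'E'
from h import *
tcp(); print(monitor.state()['grip_force'])
E
```

```text
tcp case [-0.     -0.0126] z 0.0453 F [-3.4 -2.  16.1] t 24.2
8.112326460254735
```

>>> {"fn": "move_arm", "kwargs": {"plan": [{"slide": [0,0,-0.006],"dr": [0,0,0],"fingers": 1},{"slide": [0,0,-0.006],"dr": [0,0,0],"fingers": 1}]}}

```text
time_s: 24.4
eef_pos: [0.5436, 0.0554, 0.0451]
tool_rot: [0.321, 3.123, -0.001]
wrist_force: [-4.1, -3.3, 21.5]
opening: -0.003
grip_force: 11.0
```

```bash
python3 - <<'E'
from h import *
tcp(); print(monitor.state()['grip_force'])
E
```

```text
tcp case [ 0.     -0.0125] z 0.0451 F [-4.1 -3.3 21.5] t 24.4
11.045355757914876
```

>>> {"fn": "move_arm", "kwargs": {"plan": [{"slide": [-0.001,-0.007,0.004],"dr": [0,0,0],"fingers": 1},{"slide": [-0.002,-0.014,0.004],"dr": [0,0,0],"fingers": 1},{"slide": [-0.003,-0.02,0.004],"dr": [0,0,0],"fingers": 1},{"slide": [-0.003,-0.02,0.004],"dr": [0,0,0],"fingers": 1}]}}

```text
time_s: 24.8
eef_pos: [0.5432, 0.0526, 0.0434]
tool_rot: [0.321, 3.125, 0.002]
wrist_force: [-0.2, 0.3, 1.0]
opening: -0.002
grip_force: 0.5
```

```bash
python3 - <<'E'
from h import *
tcp(); print(monitor.state()['grip_force'])
E
```

```text
tcp case [ 0.0002 -0.0154] z 0.0434 F [-0.2  0.3  1. ] t 24.8
0.4721931345369512
```

>>> {"fn": "move_arm", "kwargs": {"plan": [{"slide": [0,0,-0.007],"dr": [0,0,0],"fingers": 1},{"slide": [0,0,-0.014],"dr": [0,0,0],"fingers": 1},{"slide": [0,0,-0.014],"dr": [0,0,0],"fingers": 1}]}}

```text
time_s: 25.1
eef_pos: [0.5424, 0.0518, 0.0407]
tool_rot: [-0.322, -3.124, 0.001]
wrist_force: [-0.5, -0.3, 0.0]
opening: 0.0
grip_force: 0.0
```

>>> {"fn": "move_arm", "kwargs": {"plan": [{"slide": [0,0,-0.006],"dr": [0,0,0],"fingers": 1},{"slide": [0,0,-0.012],"dr": [0,0,0],"fingers": 1},{"slide": [0,0,-0.012],"dr": [0,0,0],"fingers": 1}]}}

```text
time_s: 25.4
eef_pos: [0.5427, 0.052, 0.0401]
tool_rot: [0.322, 3.125, -0.001]
wrist_force: [-1.8, -0.6, 8.0]
opening: -0.003
grip_force: 3.8
```

>>> {"fn": "move_arm", "kwargs": {"plan": [{"slide": [0,0,-0.006],"dr": [0,0,0],"fingers": 1},{"slide": [0,0,-0.006],"dr": [0,0,0],"fingers": 1}]}}

```text
time_s: 25.6
eef_pos: [0.5427, 0.052, 0.0401]
tool_rot: [0.321, 3.124, -0.002]
wrist_force: [-3.6, -2.8, 15.1]
opening: 0.001
grip_force: 7.5
```

>>> {"fn": "move_arm", "kwargs": {"plan": [{"slide": [0,0,0.2],"dr": [0,0,0],"fingers": 1},{"slide": [0,0.1,0.5],"dr": [0,0,0],"fingers": 1},{"slide": [-0.1,0.2,0.8],"dr": [0,0,0],"fingers": 1},{"slide": [-0.2,0.2,1],"dr": [0,0,0],"fingers": 1},{"slide": [-0.2,0.2,1],"dr": [0,0,0],"fingers": 1}]}}

```text
time_s: 26.1
eef_pos: [0.5131, 0.0843, 0.1925]
tool_rot: [0.316, 3.12, 0.003]
wrist_force: [1.3, 0.6, -0.1]
opening: 0.001
grip_force: 0.0
```

>>> {"fn": "move_arm", "kwargs": {"plan": [{"slide": [0,0,0.3],"dr": [0,0,0],"fingers": 1},{"slide": [0,0,0.6],"dr": [0,0,0],"fingers": 1},{"slide": [0,0,0.8],"dr": [0,0,0],"fingers": 1},{"slide": [0,0,0.8],"dr": [0,0,0],"fingers": 1},{"slide": [0,0,0.8],"dr": [0,0,0],"fingers": 1}]}}

```text
time_s: 26.6
eef_pos: [0.513, 0.0814, 0.3079]
tool_rot: [-0.323, -3.125, 0.002]
wrist_force: [-0.1, 0.1, -0.3]
opening: -0.001
grip_force: 0.0
```

```bash
python3 - <<'E'
from h import *
tcp(); yaw()
c=cam('wrist'); s=cam('side')
def lines(c,ch,z):
  g=cv2.GaussianBlur(c['frame'][:,:,2] if ch else cv2.cvtColor(c['frame'],cv2.COLOR_RGB2HSV)[:,:,1],(3,3),0)
  print('y+',[edge(c,g,CA,(x,-.018,z),(x,.012,z))[1].round(4) for x in np.linspace(-.05,.05,9)])
  print('x-',[edge(c,g,CA,(-.05,y,z),(-.07,y,z))[0].round(4) for y in np.linspace(-.13,-.02,9)])
  print('x+',[edge(c,g,CA,(.05,y,z),(.07,y,z))[0].round(4) for y in np.linspace(-.13,-.02,9)])
lines(c,0,.04); lines(s,1,.04)
def hp(th,L,H,y=-.085): return W(CA,(.075-L*np.cos(th)+H*np.sin(th),y,.04+L*np.sin(th)+H*np.cos(th)))
for n,c in(('wrist',c),('side',s)):
  for l,L,H in(('cover_bar',.185,.025),('cover_front',.15,.045)):
    for q in nets.tip_of(l,n)[:1]:
      r=least_squares(lambda v:proj(c,hp(v[0],L,H))-q['pixel'],[1.5]); print(n,l,q['pixel'],q['score'],r.x,r.fun)
E
```

```text
tcp case [-0.0353  0.0065] z 0.3079 F [-0.1  0.1 -0.3] t 26.6
tool x angle in case 3.145716129736946 zdir [-0.    -0.001 -1.   ] j [ 0.39  0.64 -1.1   1.75  0.63  1.15  0.46] open -0.0007113012894719005
y+ [np.float64(-0.0013), np.float64(-0.0011), np.float64(-0.0013), np.float64(-0.0013), np.float64(-0.0013), np.float64(-0.0013), np.float64(-0.0013), np.float64(-0.0013), np.float64(-0.0013)]
x- [np.float64(-0.0611), np.float64(-0.061), np.float64(-0.0614), np.float64(-0.0613), np.float64(-0.0613), np.float64(-0.0616), np.float64(-0.0614), np.float64(-0.0614), np.float64(-0.0615)]
x+ [np.float64(0.0596), np.float64(0.0594), np.float64(0.0595), np.float64(0.0592), np.float64(0.0594), np.float64(0.0591), np.float64(0.0592), np.float64(0.059), np.float64(0.0591)]
y+ [np.float64(-0.0006), np.float64(-0.0009), np.float64(-0.0002), np.float64(-0.0007), np.float64(-0.0004), np.float64(0.0), np.float64(-0.0007), np.float64(-0.0028), np.float64(-0.0026)]
x- [np.float64(-0.061), np.float64(-0.0614), np.float64(-0.0608), np.float64(-0.0606), np.float64(-0.0605), np.float64(-0.0618), np.float64(-0.0615), np.float64(-0.0614), np.float64(-0.0611)]
x+ [np.float64(0.0596), np.float64(0.0598), np.float64(0.0615), np.float64(0.0591), np.float64(0.0584), np.float64(0.06), np.float64(0.0602), np.float64(0.0605), np.float64(0.0586)]
wrist cover_bar [215.3, 391.6] 0.57 [1.50290442] [-0.81832294  0.11779915]
wrist cover_front [228.2, 385.1] 0.88 [1.4984604] [ 0.14852594 -0.03118602]
side cover_bar [300.7, 243.2] 0.71 [-1.97941868] [ 5.61630997 -3.69158985]
side cover_front [307.7, 136.7] 0.76 [1.51322272] [-0.70629689  1.35984388]
```

The plate is home: its top is at 0.040, flush with the deck, and square. The hood angle is about 1.50, putting the bar at case (87,-85), z about 0.226. Next I'll go behind the bar.

>>> {"fn": "move_arm", "kwargs": {"plan": [{"slide": [0.2,-0.2,0],"dr": [0,0,0],"fingers": 1},{"slide": [0.45,-0.45,0],"dr": [0,0,0],"fingers": 1},{"slide": [0.65,-0.65,0],"dr": [0,0,0],"fingers": 1},{"slide": [0.831,-0.801,0],"dr": [0,0,0],"fingers": 1},{"slide": [0.831,-0.801,-0.1],"dr": [0,0,0],"fingers": 1},{"slide": [0.831,-0.801,-0.25],"dr": [0,0,0],"fingers": 1},{"slide": [0.831,-0.801,-0.25],"dr": [0,0,0],"fingers": 1},{"slide": [0.831,-0.801,-0.25],"dr": [0,0,0],"fingers": 1}]}}

```text
time_s: 27.7
eef_pos: [0.637, -0.0374, 0.2707]
tool_rot: [-0.32, -3.124, -0.0]
wrist_force: [-1.2, 0.1, -0.1]
opening: -0.001
grip_force: 0.0
```

```bash
python3 - <<'E'
from h import *
tcp(); yaw()
def hp(th,L,H,y=-.085): return W(CA,(.075-L*np.cos(th)+H*np.sin(th),y,.04+L*np.sin(th)+H*np.cos(th)))
for n in('wrist','top'):
  c=cam(n)
  for l,L,H in(('cover_bar',.185,.025),('cover_front',.15,.045)):
    for q in nets.tip_of(l,n)[:1]:
      r=least_squares(lambda v:proj(c,hp(v[0],L,H))-q['pixel'],[1.5]); print(n,l,q['pixel'],q['score'],r.x,r.fun)
E
```

```text
tcp case [ 0.1108 -0.0838] z 0.2707 F [-1.2  0.1 -0.1] t 27.7
tool x angle in case 3.1479906498099948 zdir [-0.001  0.    -1.   ] j [ 0.48  0.84 -1.03  1.45  0.73  1.27  0.74] open -0.0011025300721345787
wrist cover_bar [327.5, 229.1] 0.6 [1.50238947] [-0.8301679  -0.00548862]
wrist cover_front [326.9, 250.5] 0.79 [1.51474621] [-0.45203822 -0.00308017]
top cover_bar [376.5, 162.8] 0.68 [1.48280448] [-5.18223124 -0.94987605]
top cover_front [372.6, 155.3] 0.57 [1.51697119] [-0.52428711 -0.09261437]
```

>>> {"fn": "move_arm", "kwargs": {"plan": [{"slide": [0,0,-0.15],"dr": [0,0,0],"fingers": 1},{"slide": [0,0,-0.3],"dr": [0,0,0],"fingers": 1},{"slide": [0,0,-0.375],"dr": [0,0,0],"fingers": 1},{"slide": [0,0,-0.375],"dr": [0,0,0],"fingers": 1}]}}

```text
time_s: 28.4
eef_pos: [0.6367, -0.0384, 0.2134]
tool_rot: [-0.321, -3.122, 0.001]
wrist_force: [0.2, 0.4, -0.2]
opening: -0.003
grip_force: 0.0
```

>>> {"fn": "move_arm", "kwargs": {"plan": [{"slide": [-0.072,0.0153,0],"dr": [0,0,0],"fingers": 1},{"slide": [-0.143,0.0306,0],"dr": [0,0,0],"fingers": 1},{"slide": [-0.215,0.046,0],"dr": [0,0,0],"fingers": 1},{"slide": [-0.287,0.061,-0.005],"dr": [0,0,0],"fingers": 1},{"slide": [-0.352,0.075,-0.01],"dr": [0,0,0],"fingers": 1},{"slide": [-0.352,0.075,-0.01],"dr": [0,0,0],"fingers": 1}]}}

```text
time_s: 29.0
eef_pos: [0.5848, -0.0265, 0.2146]
tool_rot: [0.32, 3.124, -0.0]
wrist_force: [-0.3, 0.6, -0.1]
opening: -0.002
grip_force: 0.0
```

```bash
cat >> h.py <<'E'
def hp(th,L,H,y=-.085): return W(CA,(.075-L*np.cos(th)+H*np.sin(th),y,.04+L*np.sin(th)+H*np.cos(th)))
def hood(x0,names=('wrist','side','top')):
  for n in names:
    c=cam(n)
    for l,L,H in(('cover_bar',.185,.025),('cover_front',.15,.045)):
      for q in nets.tip_of(l,n)[:1]:
        r=least_squares(lambda v:proj(c,hp(v[0],L,H))-q['pixel'],[x0]); print(n,l,round(q['score'],2),r.x.round(3),r.fun.round(1))
E
python3 - <<'E'
from h import *
tcp(); print(monitor.state()['grip_force']); hood(1.2)
E
```

```text
tcp case [ 0.0574 -0.084 ] z 0.2146 F [-0.3  0.6 -0.1] t 29.0
0.0
wrist cover_bar 0.82 [1.244] [-2.3 -0. ]
side cover_bar 0.58 [1.251] [-0.5  0.4]
side cover_front 0.9 [1.231] [ 0.5 -0.5]
top cover_bar 0.58 [1.251] [-2.7 -0.5]
top cover_front 0.85 [1.236] [2.1 0.4]
```

>>> {"fn": "move_arm", "kwargs": {"plan": [{"slide": [-0.078,0.0167,-0.02],"dr": [0,0,0],"fingers": 1},{"slide": [-0.163,0.035,-0.05],"dr": [0,0,0],"fingers": 1},{"slide": [-0.241,0.0515,-0.09],"dr": [0,0,0],"fingers": 1},{"slide": [-0.326,0.07,-0.13],"dr": [0,0,0],"fingers": 1},{"slide": [-0.404,0.086,-0.175],"dr": [0,0,0],"fingers": 1},{"slide": [-0.476,0.102,-0.225],"dr": [0,0,0],"fingers": 1},{"slide": [-0.551,0.118,-0.283],"dr": [0,0,0],"fingers": 1},{"slide": [-0.619,0.132,-0.345],"dr": [0,0,0],"fingers": 1},{"slide": [-0.685,0.146,-0.41],"dr": [0,0,0],"fingers": 1},{"slide": [-0.685,0.146,-0.41],"dr": [0,0,0],"fingers": 1}]}}

```text
time_s: 30.45
eef_pos: [0.4816, -0.0047, 0.1513]
tool_rot: [-0.32, -3.125, 0.0]
wrist_force: [1.0, -1.1, -0.6]
opening: -0.003
grip_force: 0.0
```

```bash
python3 - <<'E'
from h import *
tcp(); print(monitor.state()['grip_force']); hood(.6)
E
```

```text
tcp case [-0.048  -0.0843] z 0.1513 F [ 1.  -1.1 -0.6] t 30.45
0.0
wrist cover_bar 0.87 [0.59] [-0.4 -0. ]
side cover_bar 0.95 [0.604] [-0.3  0.1]
side cover_front 0.96 [0.591] [-0.1  0.1]
top cover_bar 0.96 [0.592] [-4.9 -1. ]
top cover_front 0.63 [0.588] [-0.3 -0.1]
```

>>> {"fn": "move_arm", "kwargs": {"plan": [{"slide": [-0.056,0.012,-0.065],"dr": [0,0,0],"fingers": 1},{"slide": [-0.111,0.0237,-0.135],"dr": [0,0,0],"fingers": 1},{"slide": [-0.16,0.034,-0.215],"dr": [0,0,0],"fingers": 1},{"slide": [-0.202,0.043,-0.298],"dr": [0,0,0],"fingers": 1},{"slide": [-0.238,0.051,-0.385],"dr": [0,0,0],"fingers": 1},{"slide": [-0.267,0.057,-0.475],"dr": [0,0,0],"fingers": 1},{"slide": [-0.29,0.062,-0.55],"dr": [0,0,0],"fingers": 1},{"slide": [-0.29,0.062,-0.55],"dr": [0,0,0],"fingers": 1}]}}

```text
time_s: 31.7
eef_pos: [0.4401, 0.0046, 0.0686]
tool_rot: [0.322, 3.123, 0.0]
wrist_force: [4.2, -0.0, -2.9]
opening: 0.002
grip_force: 1.9
```

```bash
python3 - <<'E'
from h import *
tcp(); print(monitor.state()['grip_force']); hood(.1)
E
```

```text
tcp case [-0.0906 -0.0839] z 0.0686 F [ 4.2 -0.  -2.9] t 31.7
1.9064701348543167
wrist cover_bar 0.72 [0.084] [0.2 0. ]
wrist cover_front 0.56 [0.077] [0.7 0. ]
side cover_bar 0.75 [0.09] [ 1.7 -0.2]
side cover_front 0.93 [0.065] [ 0.6 -0.1]
top cover_bar 0.75 [0.081] [-3.1 -0.8]
```

>>> {"fn": "move_arm", "kwargs": {"plan": [{"slide": [0.03,-0.006,0],"dr": [0,0,0],"fingers": 1},{"slide": [0.03,-0.006,0.1],"dr": [0,0,0],"fingers": 1},{"slide": [0.03,-0.006,0.3],"dr": [0,0,0],"fingers": 1},{"slide": [0.03,-0.006,0.4],"dr": [0,0,0],"fingers": 1},{"slide": [0.187,-0.04,0.4],"dr": [0,0,0],"fingers": 1},{"slide": [0.187,-0.04,0.3],"dr": [0,0,0],"fingers": 1},{"slide": [0.187,-0.04,0.22],"dr": [0,0,0],"fingers": 1},{"slide": [0.187,-0.04,0.19],"dr": [0,0,0],"fingers": 1},{"slide": [0.187,-0.04,0.16],"dr": [0,0,0],"fingers": 1},{"slide": [0.187,-0.04,0.13],"dr": [0,0,0],"fingers": 1},{"slide": [0.187,-0.04,0.11],"dr": [0,0,0],"fingers": 1},{"slide": [0.187,-0.04,0.11],"dr": [0,0,0],"fingers": 1}]}}

```text
time_s: 33.35
eef_pos: [0.4665, -0.0014, 0.0856]
tool_rot: [-0.321, -3.125, -0.0]
wrist_force: [0.2, -0.9, -0.2]
opening: 0.005
grip_force: 0.0
```

```bash
python3 - <<'E'
from h import *
tcp(); print(monitor.state()['grip_force']); hood(.05)
E
```

```text
tcp case [-0.0635 -0.0842] z 0.0856 F [ 0.2 -0.9 -0.2] t 33.35
0.0
wrist cover_bar 0.86 [0.006] [-0.7  0. ]
wrist cover_front 0.74 [-0.006] [-1.6  0. ]
side cover_bar 0.85 [0.025] [-0.9  0. ]
side cover_front 0.66 [0.001] [-1.1  0.2]
top cover_bar 0.82 [-0.259] [-2.6 -2.2]
top cover_front 0.57 [0.067] [1.7 0.4]
```

Nearly closed. I'll press gently to confirm by force, then retreat.

>>> {"fn": "move_arm", "kwargs": {"plan": [{"slide": [0,0,-0.007],"dr": [0,0,0],"fingers": 1},{"slide": [0,0,-0.014],"dr": [0,0,0],"fingers": 1},{"slide": [0,0,-0.014],"dr": [0,0,0],"fingers": 1}]}}

```text
time_s: 34.1
eef_pos: [0.4666, -0.0014, 0.085]
tool_rot: [0.321, 3.124, -0.001]
wrist_force: [-3.0, -1.2, 15.7]
opening: 0.005
grip_force: 7.9
```

```bash
python3 - <<'E'
from h import *
tcp(); print(monitor.state()['grip_force'])
E
```

```text
tcp case [-0.0634 -0.0842] z 0.085 F [-3.  -1.2 15.7] t 34.1
7.869735404892708
```

The roof is rigid at z = 0.085, so the hood is fully closed. Retreating.

>>> {"fn": "move_arm", "kwargs": {"plan": [{"slide": [0,0,0.1],"dr": [0,0,0],"fingers": 1},{"slide": [0,0,0.4],"dr": [0,0,0],"fingers": 1},{"slide": [0,0,0.8],"dr": [0,0,0],"fingers": 1},{"slide": [0,0,1],"dr": [0,0,0],"fingers": 1},{"slide": [0,0,1],"dr": [0,0,0],"fingers": 1},{"slide": [0,0,1],"dr": [0,0,0],"fingers": 1}]}}

```text
time_s: 34.7
eef_pos: [0.4668, -0.0018, 0.2342]
tool_rot: [0.322, 3.123, -0.001]
wrist_force: [-0.8, -0.7, -0.1]
opening: -0.001
grip_force: 0.0
```

```bash
python3 - <<'E'
from h import *
tcp(); hood(.02,('side','wrist'))
t=cam('top')
for l in('jar','bowl','tongs'): print(l,[atz(t,q['pixel'],0.0)[:2].round(3) for q in nets.tip_of(l,'top')[:1]])
print(workorder.job_done())
E
```

```text
tcp case [-0.0632 -0.0846] z 0.2342 F [-0.8 -0.7 -0.1] t 34.7
side cover_bar 0.94 [0.013] [-0.5  0. ]
side cover_front 0.68 [0.019] [-0.8  0.1]
wrist cover_bar 0.58 [0.027] [ 0.9 -0. ]
wrist cover_front 0.63 [0.017] [-1.2  0. ]
jar [array([0.669, 0.414])]
bowl [array([ 0.458, -0.22 ])]
tongs [array([0.447, 0.149])]
the job is handed in; nothing more can be done
None
```

The job is handed in at about 35 s: the plate measured flush and square in its bed, the hood is closed, and the tongs, bowl and jar are within about 1 cm of where they were first measured; no verdict was returned.

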